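# Slide the covered dish through the guard posts to the pick-up rail

## Task

The covered white dish is too hot to pick up: with the fingertips, push it along the counter lengthwise through the gap between the two steel guard posts and on until its leading end rests flat against the back rail of the dock. Do not lift or tip the dish, leave everything else on the counter where it stands, and finish with the hand clear.

Things in the scene. Friction and masses are not known exactly. Their poses are not given: they have to be found in the camera images.
- dish: Covered dish: block-shaped white ceramic with a flat steel lid fixed on it, walls upright; 120 mm long (own x), 96 mm wide (own y), 42 mm tall. Origin: centre of its underside. 0.4 to 0.8 kg; it slides on the counter against a friction of about 2 to 6 N. It starts before the posts, askew by up to 0.4 rad and up to 35 mm to one side of the line through the gap.
- dock: Pick-up dock, fixed to the counter: two posts, then a back rail. Origin on the counter midway between the posts; x = the pushing direction, through the gap to the rail (roughly the robot's right, world -y, turned up to 0.25 rad); y across the gap. A thin dark plate level with the counter marks the landing. Home against the rail the dish's centre is at dock x = 90 mm, y = about 0.
- post_a (a point): Point at the centre of the foot of one steel guard post, at dock y = +74 mm: round, 40 mm diameter, 45 mm tall, fixed. The gap between the posts is 108 mm wide.
- post_b (a point): Point at the centre of the foot of the other guard post, at dock y = -74 mm; same shape and size.
- rail (a point): Foot of the back rail's near face, at its middle, at dock x = 150 mm. The rail is a fixed steel bar, 160 mm long along dock y, 14 mm thick, 22 mm tall.
- salt: Bystander, loose, to be left alone: glass salt shaker with a steel cap, 38 mm diameter, 78 mm tall. Origin at the centre of its underside.
- ramekin: Bystander, loose, to be left alone: small open white ceramic bowl, 72 mm diameter, 40 mm tall. Origin at the centre of its underside.
- oil: Bystander, loose, to be left alone: yellow squeeze bottle, 54 mm diameter, 150 mm tall. Origin at the centre of its underside.
- sauce: Bystander, loose, to be left alone: green bottle, 54 mm diameter, 150 mm tall. Origin at the centre of its underside.
- fruit: Bystander, loose, to be left alone: terracotta-coloured bowl with four fruits, 200 mm diameter, 135 mm tall. Origin at the centre of its underside.
- wineglass: Bystander, loose, to be left alone: stemmed wine glass, 70 mm diameter, 175 mm tall. Origin at the centre of its underside.
- plates: Bystander, loose, to be left alone: stack of white side plates, 156 mm diameter, 60 mm tall. Origin at the centre of its underside.
Mind the look-alikes: they are no part of the job. What is shaped like the dish but blue or turquoise is not meant.

How it is judged:
By the outcome, as a careful person would: the job done as asked, in the order asked, and still so for the second after the job is handed in, with the robot touching nothing.
It also fails if it takes over 67 s, if anything falls off the work surface, if the arm or the gripper's body presses on something with over 40 N, if the wrist force passes 120 N, or if a joint passes its speed limit or range.

## Robot

A 6-joint arm with a two-finger parallel gripper is mounted at the origin on the work surface. World frame = base frame: x ahead of the robot, y to its left, z up, the work surface at z = 0. Lengths are in m, angles in rad, forces in N, time in s.
With the tool pointing down it reaches from about 0.375 to 0.9 m from the base axis. Payload 3.1 kg.
Tool frame: the origin (TCP) lies midway between the tips of the shut fingers; the grasp point (between the pads) lies 19 mm behind it; z points along the fingers, x is the direction in which the jaws open and shut, and the axes are right-handed (so a half turn about z gives the same grasp; the last joint's range is limited). The gripper opens to 87 mm and grips with 3 to 60 N. Pads are 19 mm wide; open, the fingers measure 117 mm over their backs; the gripper's body (75 mm by 190 mm) begins 51 mm behind the grasp point.
Start: joints at [1.065, 0.527, 1.433, -0, 1.181, -0.178], TCP at [0.201, 0.592, 0.191] pointing down, gripper open.
Joint ranges: [-3.08, 3.08], [-0.75, 2.2], [0.22, 2.44], [-1.43, 4.57], [0, 2.65], [-2.85, 2.85]. Speed limits (rad/s): [2.79, 2.79, 3.14, 3.14, 3.14, 3.14].

## Interface

Orientations are given as a unit quaternion [x, y, z, w].
In Python, from rig import * gives the robot as it stands.
- The arm moves only by the tool drive_tool, never from a script. Its argument "plan" is a list of rows, each an object with "offset": the shift along the tool's x, y, z in cm, a list of three; "delta_rot": the turn, a rotation vector about the tool's x, y, z in degrees, a list of three; "jaw": the finger opening in cm, from 0 to 8.7. In form: [{"offset": [dx, dy, dz], "delta_rot": [wx, wy, wz], "jaw": jaw}, ...]. A call has exactly 8 rows; each row is the pose to reach, as a shift and turn from the pose commanded when the call began, along the tool's axes at that moment; what a row does not reach only later rows make up. A row lasts 1/12 s, in which the tool goes at most 41.7 mm and 7.16 degrees, less where a joint would pass 70% of its speed; a pose out of reach is approached as far as the arm can. A call with a gripper value outside its range is refused whole. The fingers move at their own pace and stop on an object; "squeeze" is the grip in N (left out, the last holds). Time passes only in rows, so rows that repeat a pose let the fingers close, or fill a call up. It gives the time, the measured TCP pose, the force and the opening at its end, in the units of the state.
- get_obs(): the state, without advancing time (a new reading comes with each control period).
- camera(name): name is "side" or "top" or "wrist"; returns the picture (384x512x3 uint8, red, green, blue); there is no depth.
- calibration(name): a dict with "K" (3x3 intrinsics, pixels), "pose" (4x4, takes a point from camera to world coordinates); the wrist camera has in their place "tool_from_camera" (4x4, takes a point from camera to tool coordinates, whose origin is the TCP and whose axes are the tool frame's). Camera axes: x right, y down, z forward; pixel columns grow to the right and rows downward; lengths in m; the calibration is good to about 2 mm. The wrist camera is an equidistant fisheye: a pixel r from the principal point sees the ray r / f radians off the axis. A picture is of the moment at which its call begins: read the wrist's pose just before it. calibration takes no time and is no camera call.
- hand_in(): hands the job in, once; it reports no verdict.
The state is a dict: "time": time; "q": joint angles; "joint_velocities": joint speeds; "joint_torque": joint torques, N m; "position": TCP position; "tool_rot": TCP orientation; "ft_force": force on the tool from outside, world axes, zero at the start; "moment": the same for the moment, N m; "grip_width": finger opening in m.
Only numpy, scipy, OpenCV 4.12 (cv2) and the standard library are available. Lean on these libraries where they do the work, as an engineer would, in place of code of your own. Each camera call takes 0.05 s, during which the arm holds its last target.

## Working session

There is one attempt and no reset: what is moved stays moved. The work goes in short steps, Python scripts to look and compute and a tool call to move; the robot and the scene stay as the last step left them, time stands still between calls to the robot, and variables do not carry over. Pictures are saved under pics/ and viewed, and the job is handed in when it is done.

Besides the shell and the picture viewer there is one more tool, called after ">>>" as name(argument=value, ...), one argument or row to a line, values as JSON. drive_tool: Moves the arm, as the interface text tells. Its arguments: {"type":"object","properties":{"plan":{"type":"array","items":{"type":"object","properties":{"offset":{"type":"array","items":{"type":"number"}},"delta_rot":{"type":"array","items":{"type":"number"}},"jaw":{"type":"number"}}}},"squeeze":{"type":"number"}},"required":["plan"]}

```bash
mkdir -p pics; ls
python3 - <<'E'
from rig import *
import cv2
o=get_obs()
print(o)
for n in ["top","side","wrist"]:
    im=camera(n); cv2.imwrite(f"pics/{n}0.png",im[:,:,::-1])
    c=calibration(n); print(n,c)
E
```

```text
pics
{'time': 0.0, 'q': array([ 1.06547061e+00,  5.28457963e-01,  1.43390191e+00, -1.27397743e-06,
        1.18139670e+00, -1.78505895e-01]), 'joint_velocities': array([-0.00010441,  0.00076924,  0.00055249, -0.00050114,  0.0001597 ,
        0.0008664 ]), 'joint_torque': array([-1.00529174e-03, -4.40037847e+01, -1.76592064e+01,  6.31769956e-02,
        5.82509895e-02, -1.90761830e-04]), 'position': array([0.20022762, 0.59121378, 0.18997688]), 'tool_rot': array([ 8.12720987e-01,  5.82652063e-01, -9.77042745e-04,  4.64788168e-04]), 'ft_force': array([ 0.75383401, -0.69989729, -0.31495158]), 'moment': array([0.03294759, 0.0048297 , 0.01322773]), 'grip_width': 0.08696792479957206}
top {'K': array([[448.19366954,   0.        , 258.0780765 ],
       [  0.        , 448.19366954, 187.08311168],
       [  0.        ,   0.        ,   1.        ]]), 'pose': array([[-0.02972746, -0.99414941,  0.10384233,  0.40199375],
       [-0.99947852,  0.03087468,  0.00945745,  0.01846939],
       [-0.01260821, -0.10350703, -0.99454881,  1.65323305],
       [ 0.        ,  0.        ,  0.        ,  1.        
[... 253 characters left out ...]
199445, -0.69652475,  0.61952667, -0.78133521],
       [ 0.01267075, -0.6682148 , -0.74386049,  1.01981522],
       [ 0.        ,  0.        ,  0.        ,  1.        ]])}
wrist {'K': array([[297.31863964,   0.        , 256.18305012],
       [  0.        , 297.31863964, 197.05367174],
       [  0.        ,   0.        ,   1.        ]]), 'tool_from_camera': array([[ 9.99999979e-01, -4.70627290e-05,  2.00134179e-04,
         6.56977424e-04],
       [-1.03761960e-05,  9.60653529e-01,  2.77749521e-01,
        -7.66539563e-02],
       [-2.05331256e-04, -2.77749518e-01,  9.60653508e-01,
        -1.94553155e-01],
       [ 0.00000000e+00,  0.00000000e+00,  0.00000000e+00,
         1.00000000e+00]])}
```

View pics/top0.png

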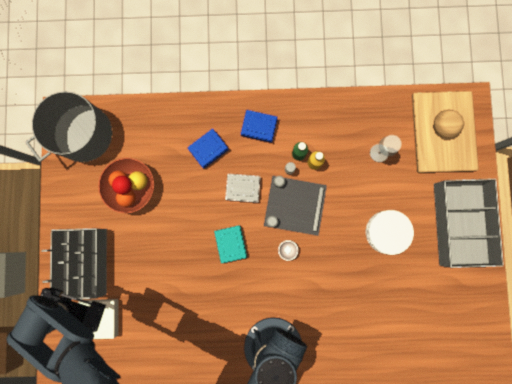

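View pics/side0.png

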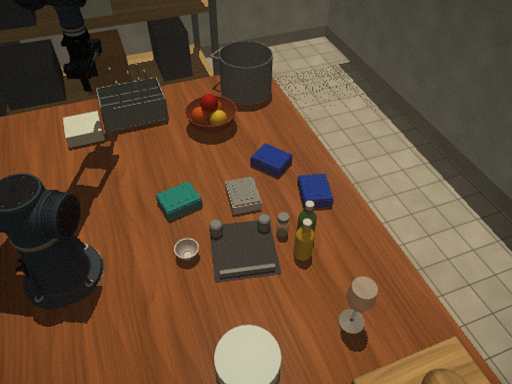

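View pics/wrist0.png

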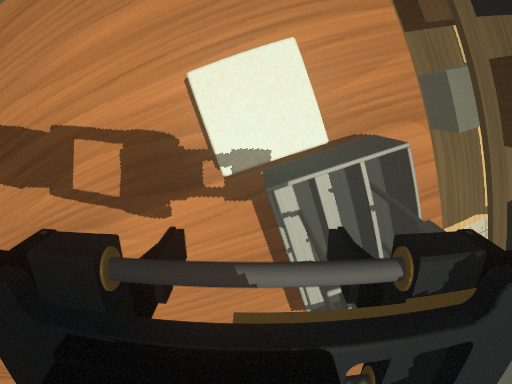

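The top view shows the dish at about (243,188), the posts at (280,182) and (272,222), and the rail at (319,210). The ramekin is at (288,250), the salt at (291,168), and the bottles sit right behind post (280,182). I'll measure these next.

Run:
```python
import cv2
im=cv2.imread('pics/top0.png')
c=im[130:270,190:340]; cv2.imwrite('pics/topz.png',cv2.resize(c,None,fx=5,fy=4.2857,interpolation=cv2.INTER_CUBIC) if 0 else cv2.resize(c,None,fx=4,fy=4,interpolation=cv2.INTER_CUBIC))
im=cv2.imread('pics/side0.png')
c=im[140:290,150:330]; cv2.imwrite('pics/sidez.png',cv2.resize(c,None,fx=4,fy=4,interpolation=cv2.INTER_CUBIC))
```

```text
(no output)
```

View pics/topz.png

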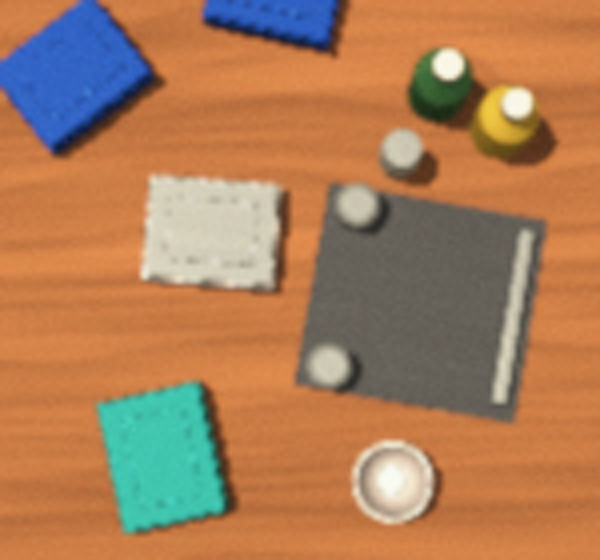

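View pics/sidez.png

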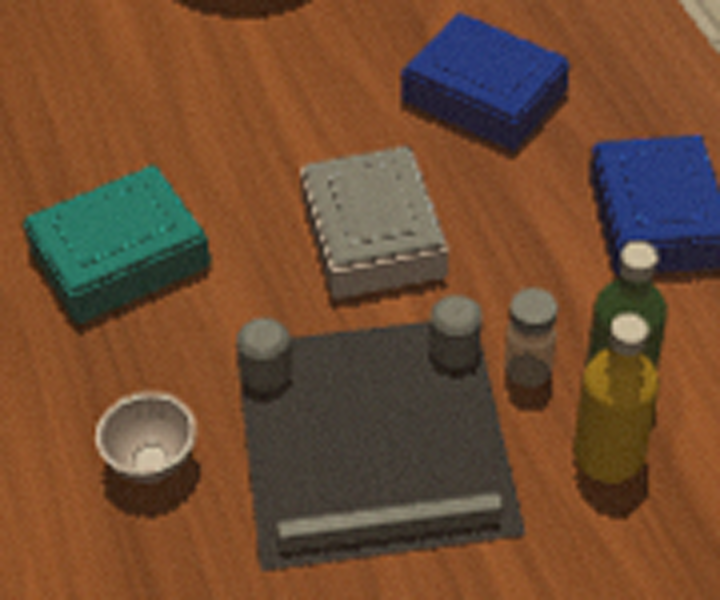

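```bash
cat > h.py <<'E'
import numpy as np, cv2
from rig import *
def ray(name,uv,z,cal=None):
    c=cal or calibration(name);K=c['K'];T=c['pose']
    d=T[:3,:3]@np.linalg.solve(K,[uv[0],uv[1],1.]);o=T[:3,3]
    return (o+d*(z-o[2])/d[2])
def proj(name,p):
    c=calibration(name);K=c['K'];T=c['pose']
    q=T[:3,:3].T@(np.asarray(p)-T[:3,3]);q=K@q;return q[:2]/q[2]
def blobs(m,amin=15):
    n,l,s,c=cv2.connectedComponentsWithStats(m.astype(np.uint8))
    return [(i,s[i],c[i],l==i) for i in range(1,n) if s[i][4]>=amin]
E
python3 - <<'E'
from h import *
im=cv2.imread('pics/top0.png');hsv=cv2.cvtColor(im,cv2.COLOR_BGR2HSV)
w=(hsv[...,1]<60)&(hsv[...,2]>110)
w[:, :200]=0;w[:,335:]=0;w[:130]=0;w[265:]=0
for i,s,c,m in blobs(w):
    r=cv2.minAreaRect(np.argwhere(m)[:,::-1].astype(np.float32)); print('light',s,c,r)
d=(hsv[...,2]<95)&(hsv[...,1]<70)
d[:, :255]=0;d[:,335:]=0;d[:165]=0;d[245:]=0
for i,s,c,m in blobs(d,50):
    r=cv2.minAreaRect(np.argwhere(m)[:,::-1].astype(np.float32)); print('dark',s,c,r); B=cv2.boxPoints(r)
    for b in B: print(b,ray('top',b,0))
E
```

```text
light [298 143   8   7  46] [301.5 146. ] ((301.5, 146.0), (6.0, 7.0), 90.0)
light [316 153   7   6  36] [318.86111111 155.38888889] ((319.0, 155.5), (5.0, 6.0), 90.0)
light [286 163   9   9  72] [289.94444444 167.15277778] ((290.0, 167.0), (8.0, 8.0), 90.0)
light [226 174  34  28 825] [242.51272727 187.85818182] ((242.55880737304688, 187.73532104492188), (32.36592483520508, 25.77002716064453), 4.39870548248291)
light [272 177  13  10  93] [278.21505376 180.88172043] ((278.0, 181.5), (9.0, 12.0), 90.0)
light [312 187  12  44 202] [317.65346535 208.67821782] ((317.7432861328125, 208.54052734375), (4.603171348571777, 43.89453125), 9.462322235107422)
light [265 215  13  12 115] [271.14782609 220.56521739] ((271.3000183105469, 220.60003662109375), (11.180339813232422, 11.627553939819336), 63.43495178222656)
light [279 241  19  20 289] [288.33910035 250.07266436] ((288.0, 250.5), (19.0, 18.0), 90.0)
```

Run:
```python
from h import *
A=ray('top',(279.3,181.3),.045);B=ray('top',(271.9,221.2),.045);R=ray('top',(317.7,208.6),.022)
im=cv2.imread('pics/top0.png');hsv=cv2.cvtColor(im,cv2.COLOR_BGR2HSV)
w=((hsv[...,1]<60)&(hsv[...,2]>110)).astype(np.uint8)
print('posts',A[:2],B[:2],'rail top',R[:2],'sep',np.linalg.norm(A-B))
M=(A+B)/2
y=(A-B)[:2];y/=np.linalg.norm(y);x=np.array([y[1],-y[0]]);  
if x[1]>0:x=-x
y=np.array([-x[1],x[0]])
print('M',M,'x',x,'ang vs -y',np.degrees(np.arctan2(x[0],-x[1])),'rail in dock',(R-M)[:2]@x,(R-M)[:2]@y)
# rail direction
r=cv2.minAreaRect(np.argwhere(w[187:231,312:324])[:,::-1].astype(np.float32)+np.float32([312,187]))
bp=cv2.boxPoints(r);P=np.array([ray('top',b,.022)[:2] for b in bp]);print('railbox',((P-M[:2])@np.c_[x,y]).round(4))
# dish
r=cv2.minAreaRect(np.argwhere(w[170:205,220:264]).astype(np.float32)[:,::-1]+np.float32([220,170]))
P=np.array([ray('top',b,.042)[:2] for b in cv2.boxPoints(r)]);print('dish',P.round(4),P.mean(0));e=[np.linalg.norm(P[i]-P[(i+1)%4]) for i in range(4)];print(e)
L=P[1]-P[0] if e[0]>e[1] else P[2]-P[1]
print('dish dock',((P.mean(0)-M[:2])@np.c_[x,y]),'ang in dock deg',np.degrees(np.arctan2(L@y,L@x)))
for n,uv,z in [('salt',(290.3,167.5),.078),('oil',(319,155.5),.15),('sauce',(302,146.3),.15),('ram',(288.5,250.2),.04)]:
    p=ray('top',uv,z)[:2];print(n,p,(p-M[:2])@np.c_[x,y])
# side check
for n,uv,z in [('A',(150+455/4,140+312/4),.043),('B',(150+265/4,140+335/4),.043),('rail',(150+390/4,140+515/4),.022),('dishc',(150+372/4,140+208/4),.042),('dock',)][:4]:
    p=ray('side',uv,z)[:2];print('side',n,p,(p-M[:2])@np.c_[x,y])
# project posts in side
C=np.array([[302,170],[405,148],[447,250],[332,268]])/4+[150,140]
P=np.array([ray('side',c,.042)[:2] for c in C]);print(((P-M[:2])@np.c_[x,y]).round(4))
```

```text
posts [ 0.58851709 -0.04345477] [ 0.44569509 -0.01202597] rail top [ 0.48697832 -0.18033295] sep 0.14623916242566773
M [ 0.51710609 -0.02774037  0.045     ] x [-0.2149137  -0.97663304] ang vs -y -12.410464396174243 rail in dock 0.15550181888573203 0.003370462179044277
railbox [[ 0.148  -0.0762]
 [ 0.1465  0.0838]
 [ 0.1633  0.0841]
 [ 0.1646 -0.0758]]
dish [[0.5294 0.1528]
 [0.6227 0.1436]
 [0.6099 0.0268]
 [0.5169 0.0367]] [0.56973946 0.08998111]
[np.float64(0.09370238290548213), np.float64(0.11748095908390709), np.float64(0.09355906222003758), np.float64(0.11678766461594406)]
dish dock [-0.12628232  0.02610353] ang in dock deg 6.18072177232682
salt [ 0.63271974 -0.08286574] [0.02899029 0.12475931]
oil [ 0.66017622 -0.1769647 ] [0.11498967 0.17179737]
sauce [ 0.69367607 -0.12067062] [0.05281144 0.19241607]
ram [ 0.34101463 -0.06784174] [ 0.07700879 -0.1633584 ]
side A [ 0.5900279  -0.04224852] [-0.00150276  0.07433585]
side B [ 0.44783903 -0.01266499] [ 0.00016332 -0.0708884 ]
side rail [ 0.48537319 -0.18210955] [0.15758187 0.00218466]
side dishc [0.56795116 0.0829992 ] [-0.11907923  0.02585752]
[[-0.1697 -0.0256]
 [-0.1832  0.062 ]
 [-0.0657  0.0786]
 [-0.0599 -0.0134]]
```

```bash
cat >> h.py <<'E'
from scipy.spatial.transform import Rotation as Ro
M=np.array([.517+.0015*.977,-.0277-.0015*.215]); TH=np.radians(-102.41)
X=np.array([np.cos(TH),np.sin(TH)]);Y=np.array([-X[1],X[0]])
def dock(p): return (np.asarray(p)[...,:2]-M)@np.c_[X,Y]
def world(d): return M+d[0]*X+d[1]*Y
def go(dx,dy,z,yawdeg):
    "target TCP in dock coords (m), tool-x yaw in dock frame deg, tool down"
    o=get_obs();R=Ro.from_quat(o['tool_rot'])
    p=np.r_[world((dx,dy)),z]
    a=TH+np.radians(yawdeg);Rt=Ro.from_matrix(np.array([[np.cos(a),np.sin(a),0],[np.sin(a),-np.cos(a),0],[0,0,-1]]))
    off=R.inv().apply(p-o['position'])*100
    print('t',round(o['time'],2),'now dock',dock(o['position']).round(4),'z',o['position'][2].round(4),'F',o['ft_force'].round(1),'grip',round(o['grip_width'],4))
    print('offset cm',off.round(2),'rot deg',np.degrees((R.inv()*Rt).as_rotvec()).round(2))
def wray(uv,z,obs):
    c=calibration('wrist');K=c['K'];T=c['tool_from_camera']
    v=(np.asarray(uv,float)-[K[0,2],K[1,2]])/K[0,0];r=np.linalg.norm(v)+1e-12
    d=np.r_[v/r*np.sin(r),np.cos(r)]
    R=Ro.from_quat(obs['tool_rot']).as_matrix()
    o=obs['position']+R@T[:3,3];d=R@(T[:3,:3]@d)
    return o+d*(z-o[2])/d[2]
E
python3 -c "
from h import *
go(-.10,.13,.19,180)"
```

```text
t 0.15 now dock [-0.5365 -0.4438] z 0.1902 F [-0.9  0.7 -0.3] grip 0.0867
offset cm [-3.708e+01  6.184e+01  6.000e-02] rot deg [-0.02  0.09 -6.31]
```

>>> drive_tool(
  plan=[
    {"offset": [-2,3.2,0],"delta_rot": [0,0,0],"jaw": 6},
    {"offset": [-4,6.5,0],"delta_rot": [0,0,-1],"jaw": 6},
    {"offset": [-6,10,0],"delta_rot": [0,0,-2],"jaw": 6},
    {"offset": [-8,13.2,0],"delta_rot": [0,0,-3],"jaw": 6},
    {"offset": [-10,16.6,0],"delta_rot": [0,0,-4],"jaw": 6},
    {"offset": [-12,20,0],"delta_rot": [0,0,-5],"jaw": 6},
    {"offset": [-14,23.2,0],"delta_rot": [0,0,-6],"jaw": 6},
    {"offset": [-16,26.6,0],"delta_rot": [0,0,-6.3],"jaw": 6},
  ],
)

```text
time: 0.82
position: [0.4016, 0.3534, 0.1908]
tool_rot: [0.779, 0.627, -0.0, -0.0]
ft_force: [0.5, 0.5, -0.3]
grip_width: 0.0601
```

```bash
python3 -c "
from h import *
go(-.10,.13,.19,180)"
```

```text
t 0.82 now dock [-0.3474 -0.1961] z 0.1908 F [ 0.5  0.5 -0.3] grip 0.0601
offset cm [-24.76  32.59   0.07] rot deg [-0.03  0.02  0.04]
```

>>> drive_tool(
  plan=[
    {"offset": [-2.4,3.2,0],"delta_rot": [0,0,0],"jaw": 6},
    {"offset": [-4.8,6.4,0],"delta_rot": [0,0,0],"jaw": 6},
    {"offset": [-7.2,9.6,0],"delta_rot": [0,0,0],"jaw": 6},
    {"offset": [-9.6,12.8,0],"delta_rot": [0,0,0],"jaw": 6},
    {"offset": [-12,16,0],"delta_rot": [0,0,0],"jaw": 6},
    {"offset": [-14.4,19.2,0],"delta_rot": [0,0,0],"jaw": 6},
    {"offset": [-16.8,22.4,0],"delta_rot": [0,0,0],"jaw": 6},
    {"offset": [-19.2,25.6,0],"delta_rot": [0,0,0],"jaw": 6},
  ],
)

```text
time: 1.48
position: [0.6106, 0.1106, 0.1907]
tool_rot: [0.78, 0.626, -0.0, -0.0]
ft_force: [-0.4, 0.9, 0.0]
grip_width: 0.0602
```

```bash
python3 -c "
from h import *
go(-.10,.13,.19,180)"
```

```text
t 1.48 now dock [-0.1552  0.0602] z 0.1907 F [-0.4  0.9  0. ] grip 0.0602
offset cm [-5.52  6.99  0.06] rot deg [-0.04  0.   -0.03]
```

>>> drive_tool(
  plan=[
    {"offset": [-1.8,2.2,0],"delta_rot": [0,0,0],"jaw": 6},
    {"offset": [-3.6,4.4,0],"delta_rot": [0,0,0],"jaw": 6},
    {"offset": [-4.6,5.8,0],"delta_rot": [0,0,0],"jaw": 6},
    {"offset": [-4.6,5.8,0],"delta_rot": [0,0,0],"jaw": 6},
    {"offset": [-4.6,5.8,0],"delta_rot": [0,0,0],"jaw": 6},
    {"offset": [-4.6,5.8,0],"delta_rot": [0,0,0],"jaw": 6},
    {"offset": [-4.6,5.8,0],"delta_rot": [0,0,0],"jaw": 6},
    {"offset": [-4.6,5.8,0],"delta_rot": [0,0,0],"jaw": 6},
  ],
)

```text
time: 2.15
position: [0.6557, 0.0564, 0.191]
tool_rot: [0.779, 0.627, -0.0, -0.0]
ft_force: [0.7, 0.6, 0.6]
grip_width: 0.0594
```

```bash
python3 -c "
from h import *
go(-.10,.13,.19,180)
import pickle
o=get_obs();im=camera('wrist');pickle.dump((o,im),open('w1.pkl','wb'))
cv2.imwrite('pics/w1.png',cv2.resize(im[:,:,::-1],(768,576),interpolation=cv2.INTER_CUBIC))"
```

```text
t 2.15 now dock [-0.1119  0.1158] z 0.191 F [0.7 0.6 0.6] grip 0.0594
offset cm [-1.19  1.41  0.1 ] rot deg [-0.04 -0.    0.08]
```

View pics/w1.png

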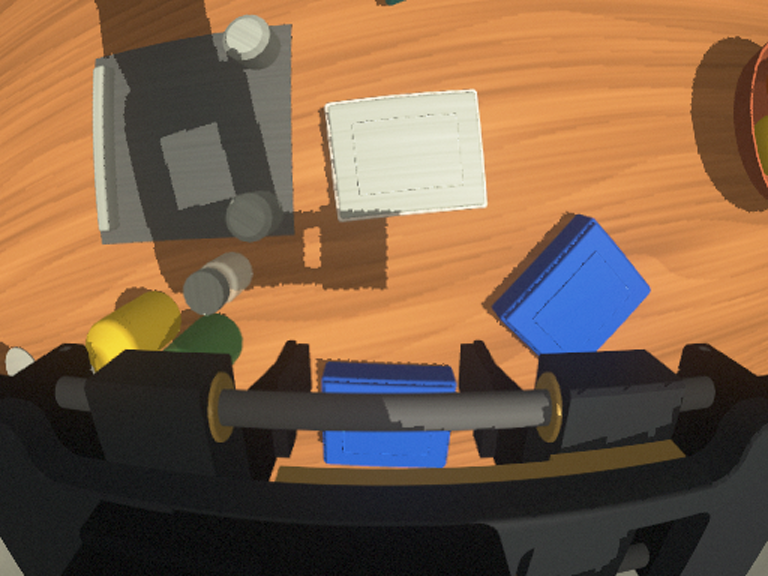

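Run:
```python
from h import *
import pickle
o,im=pickle.load(open('w1.pkl','rb'))
def P(u,v,z): return dock(wray((u/1.5+ -0.17,v/1.5-.17),z,o)).round(4)
for n,u,v,z in [('d0',326,105,.042),('d1',476,90,.042),('d2',486,206,.042),('d3',340,220,.042),('pb',248,35,.045),('pa',251,215,.045),('railnear0',104,66,.022),('railnear1',110,230,.022),('pl',292,25,0),('pl',293,234,0),('pl',102,243,0),('salt',205,290,.078)]:
    print(n,P(u,v,z))
hsv=cv2.cvtColor(im,cv2.COLOR_RGB2HSV)
# dish mask
m=(hsv[...,1]<60)&(hsv[...,2]>140); m[:, :210]=0;m[:,330:]=0;m[155:]=0
for i,s,c,mm in blobs(m,300):
    cn=max(cv2.findContours(mm.astype(np.uint8),cv2.RETR_EXTERNAL,cv2.CHAIN_APPROX_NONE)[0],key=cv2.contourArea)[:,0]
    Q=np.array([dock(wray(p,.042,o)) for p in cn]);r=cv2.minAreaRect((Q*1000).astype(np.float32));print(s,r,cv2.boxPoints(r))
```

```text
d0 [-0.0681 -0.0123]
d1 [-0.1826 -0.0257]
d2 [-0.1919  0.0654]
d3 [-0.0782  0.0775]
pb [-0.0059 -0.074 ]
pa [-0.0077  0.0716]
railnear0 [ 0.1469 -0.0765]
railnear1 [0.1446 0.0804]
pl [-0.0319 -0.0946]
pl [-0.0319  0.0939]
pl [0.1724 0.0955]
salt [0.0231 0.1237]
[ 216   60  109   87 7897] ((-129.5211181640625, 25.952713012695312), (117.05558013916016, 93.1546630859375), 6.107570171356201) [[-192.6723     66.03858 ]
 [-182.76108   -26.587332]
 [ -66.369934  -14.133156]
 [ -76.28116    78.49276 ]]
```

```bash
sed -i 's/-102.41/-101.9/' h.py
python3 - <<'E'
from h import *
import pickle
o,im=pickle.load(open('w1.pkl','rb'))
def P(u,v,z): return dock(wray((u/1.5+ -0.17,v/1.5-.17),z,o)).round(4)
for u,v in [(325,375),(325,362),(455,365),(490,308),(525,350),(585,215)]: print(P(u,v,.042),P(u,v,0))
go(-.126,.115,.10,180)
go(-.126,.115,.018,180)
E
```

```text
[-0.0598  0.21  ] [-0.0534  0.2307]
[-0.0605  0.1976] [-0.0542  0.2168]
[-0.1712  0.2014] [-0.1785  0.2211]
[-0.1983  0.1506] [-0.2089  0.1641]
[-0.2327  0.1892] [-0.2474  0.2074]
[-0.2773  0.0714] [-0.2975  0.0752]
t 2.2 now dock [-0.1108  0.117 ] z 0.1911 F [-1.2 -0.6  0.2] grip 0.0599
offset cm [ 1.52 -0.21  9.11] rot deg [-0.02 -0.   -0.43]
t 2.2 now dock [-0.1108  0.117 ] z 0.1911 F [-1.2 -0.6  0.2] grip 0.0599
offset cm [ 1.52 -0.21 17.31] rot deg [-0.02 -0.   -0.43]
```

>>> drive_tool(
  plan=[
    {"offset": [0.8,-0.1,2.5],"delta_rot": [0,0,-0.4],"jaw": 6},
    {"offset": [1.5,-0.2,5.5],"delta_rot": [0,0,-0.4],"jaw": 6},
    {"offset": [1.5,-0.2,8.5],"delta_rot": [0,0,-0.4],"jaw": 6},
    {"offset": [1.5,-0.2,11.5],"delta_rot": [0,0,-0.4],"jaw": 6},
    {"offset": [1.5,-0.2,14],"delta_rot": [0,0,-0.4],"jaw": 6},
    {"offset": [1.5,-0.2,16],"delta_rot": [0,0,-0.4],"jaw": 6},
    {"offset": [1.5,-0.2,17.2],"delta_rot": [0,0,-0.4],"jaw": 6},
    {"offset": [1.5,-0.2,17.2],"delta_rot": [0,0,-0.4],"jaw": 6},
  ],
)

```text
time: 2.87
position: [0.6553, 0.0708, 0.0161]
tool_rot: [0.777, 0.629, -0.002, -0.002]
ft_force: [-0.2, 0.9, -0.2]
grip_width: 0.06
```

```bash
python3 -c "
from h import *
go(-.126,.07,.018,180)
import pickle
o=get_obs();im=camera('wrist');pickle.dump((o,im),open('w2.pkl','wb'))
cv2.imwrite('pics/w2.png',cv2.resize(im[:,:,::-1],(768,576),interpolation=cv2.INTER_CUBIC))
im=camera('side')[140:290,150:330,::-1];cv2.imwrite('pics/s2.png',cv2.resize(im,None,fx=4,fy=4,interpolation=cv2.INTER_CUBIC))"
```

```text
t 2.87 now dock [-0.1249  0.1136] z 0.0161 F [-0.2  0.9 -0.2] grip 0.06
offset cm [ 0.1  -4.36 -0.16] rot deg [-0.33  0.05 -0.08]
```

View pics/w2.png

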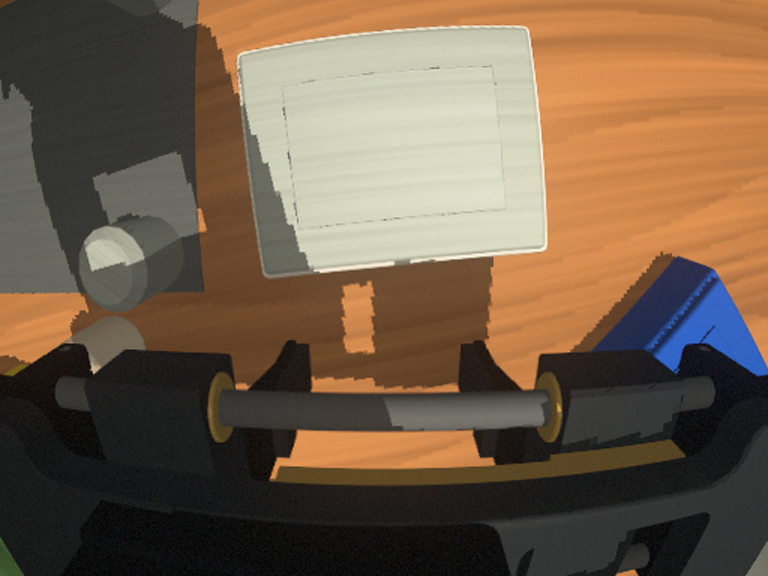

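View pics/s2.png

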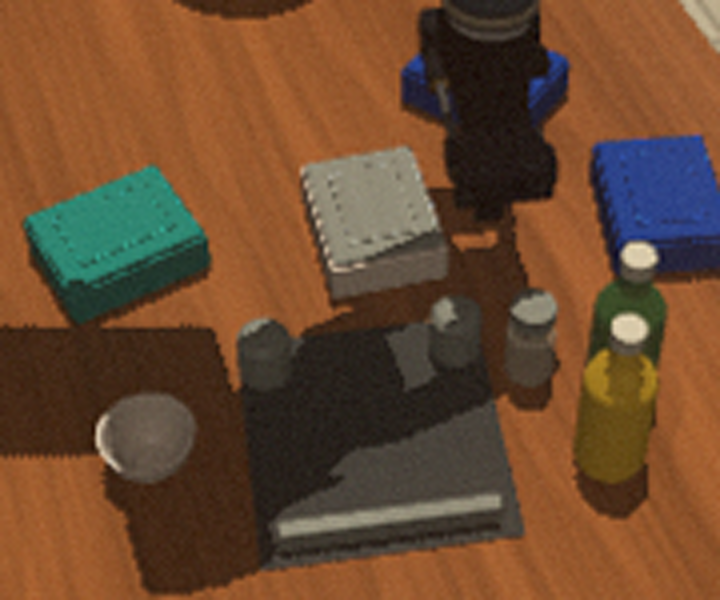

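>>> drive_tool(
  plan=[
    {"offset": [0.1,-1,-0.2],"delta_rot": [0,0,0],"jaw": 6},
    {"offset": [0.1,-2,-0.2],"delta_rot": [0,0,0],"jaw": 6},
    {"offset": [0.1,-2.5,-0.2],"delta_rot": [0,0,0],"jaw": 6},
    {"offset": [0.1,-3,-0.2],"delta_rot": [0,0,0],"jaw": 6},
    {"offset": [0.1,-3.4,-0.2],"delta_rot": [0,0,0],"jaw": 6},
    {"offset": [0.1,-3.8,-0.2],"delta_rot": [0,0,0],"jaw": 6},
    {"offset": [0.1,-4.2,-0.2],"delta_rot": [0,0,0],"jaw": 6},
    {"offset": [0.1,-4.2,-0.2],"delta_rot": [0,0,0],"jaw": 6},
  ],
)

```text
time: 3.63
position: [0.616, 0.08, 0.021]
tool_rot: [0.777, 0.629, -0.0, -0.0]
ft_force: [-0.9, 0.7, -0.0]
grip_width: 0.0601
```

```bash
cat > look.py <<'E'
from h import *
import pickle,sys
n=sys.argv[1]
o=get_obs();im=camera('wrist');pickle.dump((o,im),open(f'{n}.pkl','wb'))
print('t',o['time'],'dock',dock(o['position']),o['position'][2],'F',o['ft_force'].round(1))
cv2.imwrite(f'pics/{n}.png',cv2.resize(im[:,:,::-1],(768,576),interpolation=cv2.INTER_CUBIC))
E
python3 look.py w3
```

```text
t 3.6333 dock [-0.12584058  0.07313631] 0.020989272690347116 F [-0.9  0.7 -0. ]
```

View pics/w3.png

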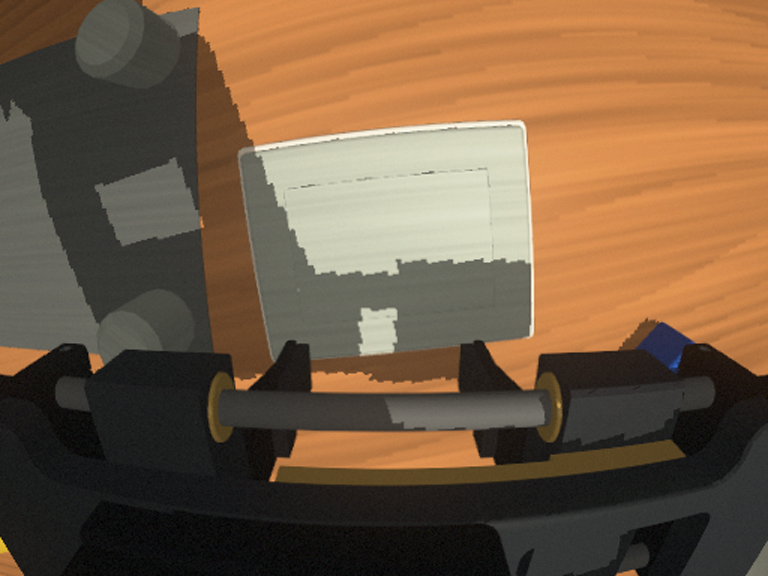

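>>> drive_tool(
  plan=[
    {"offset": [0,-0.2,0],"delta_rot": [0,0,0],"jaw": 6},
    {"offset": [0,-0.5,0.1],"delta_rot": [0,0,0],"jaw": 6},
    {"offset": [0,-0.7,0.2],"delta_rot": [0,0,0],"jaw": 6},
    {"offset": [0,-0.9,0.2],"delta_rot": [0,0,0],"jaw": 6},
    {"offset": [0,-1.1,0.2],"delta_rot": [0,0,0],"jaw": 6},
    {"offset": [0,-1.3,0.2],"delta_rot": [0,0,0],"jaw": 6},
    {"offset": [0,-1.3,0.2],"delta_rot": [0,0,0],"jaw": 6},
    {"offset": [0,-1.3,0.2],"delta_rot": [0,0,0],"jaw": 6},
  ],
)

```text
time: 4.35
position: [0.6042, 0.0826, 0.019]
tool_rot: [0.777, 0.629, 0.0, 0.0]
ft_force: [-0.1, -0.1, -0.2]
grip_width: 0.0599
```

```bash
python3 look.py w4
```

```text
t 4.35 dock [-0.12589193  0.06113029] 0.01897929718006404 F [-0.1 -0.1 -0.2]
```

View pics/w4.png

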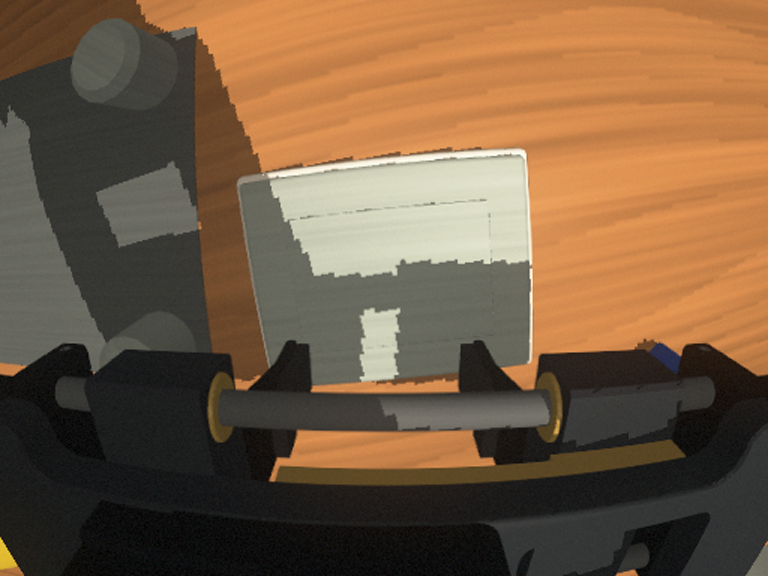

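```bash
cat >> h.py <<'E'
def W(o,pts,z): return np.array([dock(wray((u/1.5-.17,v/1.5-.17),z,o)) for u,v in pts]).round(4)
E
python3 - <<'E'
from h import *
import pickle
for n,p in [('w2',[(238,54),(527,27),(547,249),(265,277)]),('w3',[(239,152),(524,121),(533,337),(271,361)]),('w4',[(238,180),(525,150),(531,362)])]:
    o,im=pickle.load(open(n+'.pkl','rb'));q=W(o,p,.042);print(n,q.tolist(),np.degrees(np.arctan2(*(q[0]-q[1])[::-1])))
E
```

```text
w2 [[-0.069, -0.0117], [-0.1814, -0.0229], [-0.191, 0.0665], [-0.078, 0.0781]] 5.69040435062796
w3 [[-0.0691, -0.0127], [-0.1818, -0.0248], [-0.1911, 0.0655], [-0.0771, 0.0762]] 6.128068823660694
w4 [[-0.0691, -0.0135], [-0.1817, -0.025], [-0.1908, 0.0645]] 5.831480756650382
```

```bash
python3 -c "
from h import *
im=camera('side')[:,:,::-1];cv2.imwrite('pics/s4f.png',im);cv2.imwrite('pics/s4.png',cv2.resize(im[150:230,200:310],None,fx=7,fy=7,interpolation=cv2.INTER_CUBIC))
im=camera('top')[:,:,::-1];cv2.imwrite('pics/t4.png',cv2.resize(im[130:240,190:340],None,fx=5,fy=5,interpolation=cv2.INTER_CUBIC))"
```

```text
(no output)
```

View pics/s4.png

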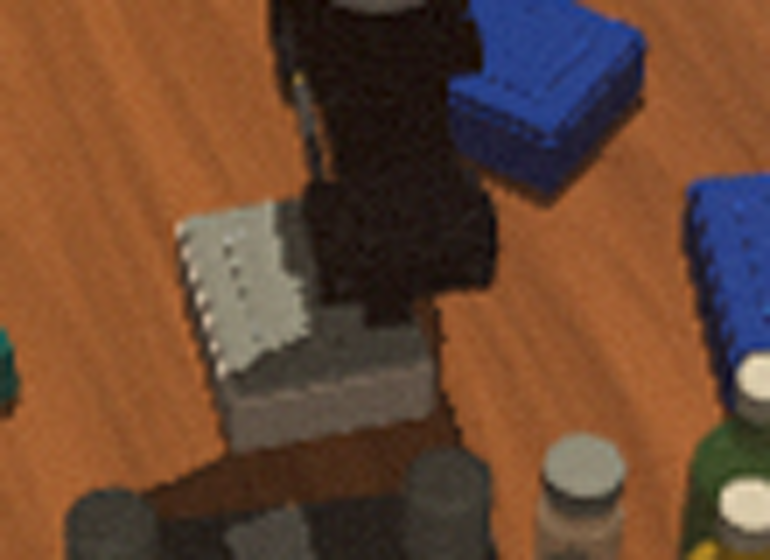

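View pics/t4.png

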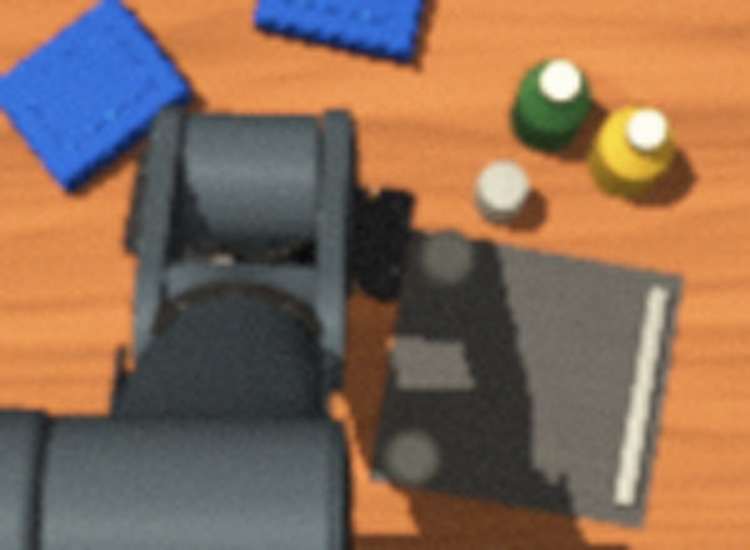

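Run:
```python
from h import *
for z in (.01,.02,.03,.04,.045,.05,.055,.06): print(z,dock(ray('side',(255.5,196.2),z)).round(4))
o=get_obs();print(o['position'],o['q'])
```

```text
0.01 [-0.1235  0.0674]
0.02 [-0.1145  0.0659]
0.03 [-0.1054  0.0644]
0.04 [-0.0964  0.0628]
0.045 [-0.0919  0.062 ]
0.05 [-0.0874  0.0613]
0.055 [-0.0829  0.0605]
0.06 [-0.0784  0.0597]
[0.604536   0.08249315 0.01903366] [-4.73219558e-02  7.37873166e-01  1.59591084e+00 -8.41079040e-06
  8.07387406e-01 -1.40823921e+00]
```

The dish has not moved, and the wrist and side views put the open fingertips above the lid, higher than the TCP height says. I'll back off and check how tip height depends on the opening.

>>> drive_tool(
  plan=[
    {"offset": [0,0,-2],"delta_rot": [0,0,0],"jaw": 4},
    {"offset": [0,1.5,-3],"delta_rot": [0,0,0],"jaw": 3},
    {"offset": [0,3.5,-3],"delta_rot": [0,0,0],"jaw": 3},
    {"offset": [0,5.5,-3],"delta_rot": [0,0,0],"jaw": 3},
    {"offset": [0,6,-3],"delta_rot": [0,0,0],"jaw": 3},
    {"offset": [0,6,-3],"delta_rot": [0,0,0],"jaw": 3},
    {"offset": [0,6,-3],"delta_rot": [0,0,0],"jaw": 3},
    {"offset": [0,6,-3],"delta_rot": [0,0,0],"jaw": 3},
  ],
)

```text
time: 5.17
position: [0.6609, 0.0704, 0.0483]
tool_rot: [0.777, 0.629, -0.001, -0.001]
ft_force: [0.1, -0.1, 0.8]
grip_width: 0.0304
```

```bash
python3 look.py w5
```

```text
t 5.1667 dock [-0.12568739  0.11909477] 0.04826975077355732 F [ 0.1 -0.1  0.8]
```

>>> drive_tool(
  plan=[
    {"offset": [0,0,0],"delta_rot": [0,0,0],"jaw": 0},
    {"offset": [0,0,0],"delta_rot": [0,0,0],"jaw": 0},
    {"offset": [0,0,0],"delta_rot": [0,0,0],"jaw": 0},
    {"offset": [0,0,0],"delta_rot": [0,0,0],"jaw": 0},
    {"offset": [0,0,0],"delta_rot": [0,0,0],"jaw": 0},
    {"offset": [0,0,0],"delta_rot": [0,0,0],"jaw": 0},
    {"offset": [0,0,0],"delta_rot": [0,0,0],"jaw": 0},
    {"offset": [0,0,0],"delta_rot": [0,0,0],"jaw": 0},
  ],
)

```text
time: 5.88
position: [0.663, 0.07, 0.0489]
tool_rot: [0.777, 0.629, -0.0, -0.0]
ft_force: [-0.3, -0.0, 0.2]
grip_width: 0.0005
```

```bash
python3 look.py w6; python3 -c "
from h import *
im=camera('side')[:,:,::-1];cv2.imwrite('pics/s6.png',cv2.resize(im[130:230,200:330],None,fx=6,fy=6,interpolation=cv2.INTER_CUBIC))
print(get_obs()['position'],get_obs()['grip_width'])
a=cv2.imread('pics/w5.png')[250:576];b=cv2.imread('pics/w6.png')[250:576]
cv2.imwrite('pics/w56.png',cv2.resize(np.vstack([a,b]),None,fx=.9,fy=.9))"
```

```text
t 5.8833 dock [-0.12571069  0.12117748] 0.04894636786275961 F [-0.3 -0.   0.2]
[0.66299115 0.06999224 0.04894043] 4.56110801168573e-05
```

View pics/w56.png

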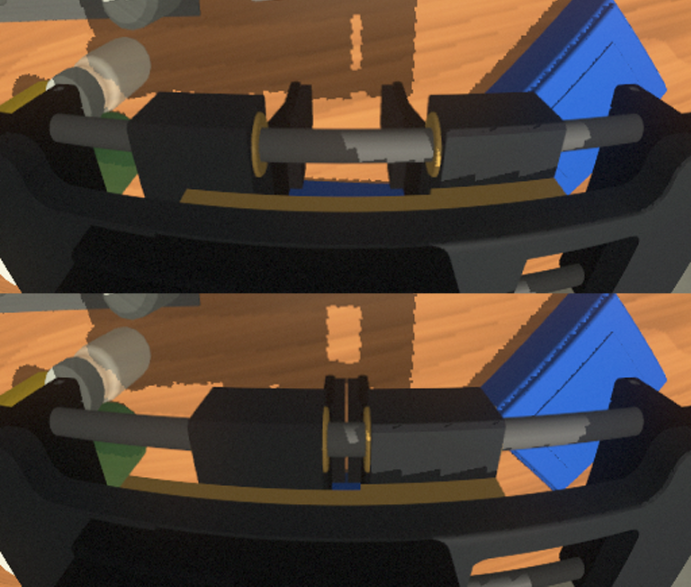

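View pics/s6.png

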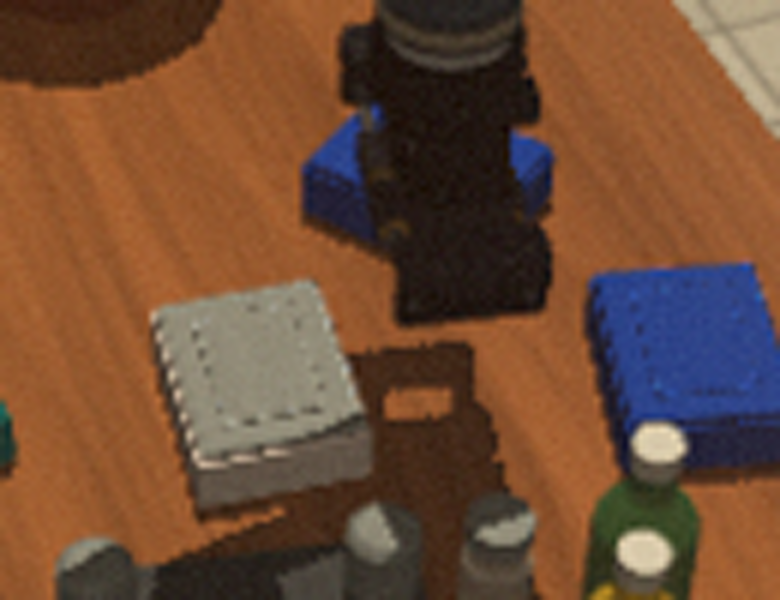

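Jaw rows look the same at every opening. The visible tips sit about 28 mm behind the reported TCP, which is consistent across the wrist, side and no-contact evidence. I'll descend carefully and watch the force.

```bash
python3 -c "
from h import *
go(-.122,.103,.0,180)"
```

```text
t 5.98 now dock [-0.1257  0.1212] z 0.0489 F [ 0.   0.2 -0.3] grip 0.0
offset cm [-0.38 -1.82  4.89] rot deg [ 0.    0.   -0.13]
```

>>> drive_tool(
  plan=[
    {"offset": [-0.2,-0.9,0],"delta_rot": [0,0,0],"jaw": 6},
    {"offset": [-0.4,-1.8,0.5],"delta_rot": [0,0,0],"jaw": 6},
    {"offset": [-0.4,-1.8,1.5],"delta_rot": [0,0,0],"jaw": 6},
    {"offset": [-0.4,-1.8,2.5],"delta_rot": [0,0,0],"jaw": 6},
    {"offset": [-0.4,-1.8,3.3],"delta_rot": [0,0,0],"jaw": 6},
    {"offset": [-0.4,-1.8,3.8],"delta_rot": [0,0,0],"jaw": 6},
    {"offset": [-0.4,-1.8,3.9],"delta_rot": [0,0,0],"jaw": 6},
    {"offset": [-0.4,-1.8,3.9],"delta_rot": [0,0,0],"jaw": 6},
  ],
)

```text
time: 6.65
position: [0.6444, 0.0698, 0.009]
tool_rot: [0.777, 0.629, -0.0, -0.0]
ft_force: [-0.1, 0.3, 0.5]
grip_width: 0.0453
```

```bash
python3 look.py w7; python3 -c "
from h import *
im=camera('side')[:,:,::-1];cv2.imwrite('pics/s7.png',cv2.resize(im[130:230,200:330],None,fx=6,fy=6,interpolation=cv2.INTER_CUBIC))"
```

```text
t 6.65 dock [-0.12174229  0.10308789] 0.009011029471016424 F [-0.1  0.3  0.5]
```

View pics/s7.png

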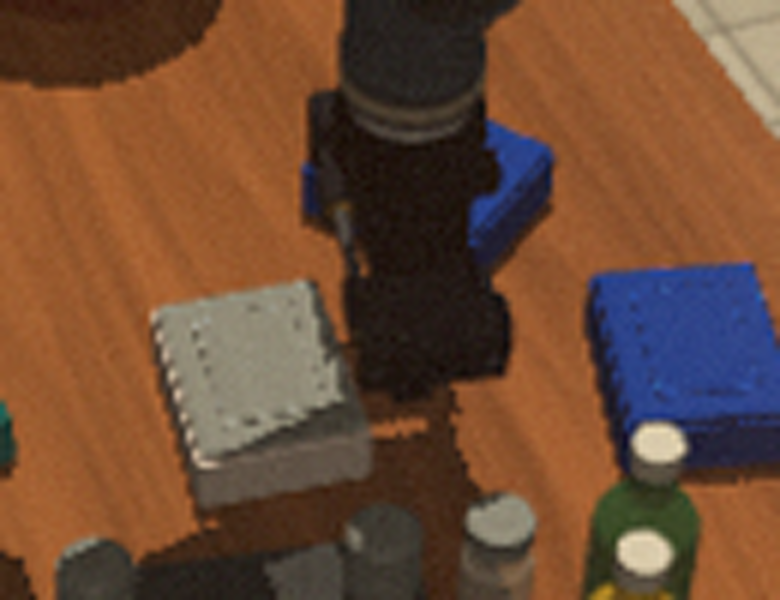

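View pics/w7.png

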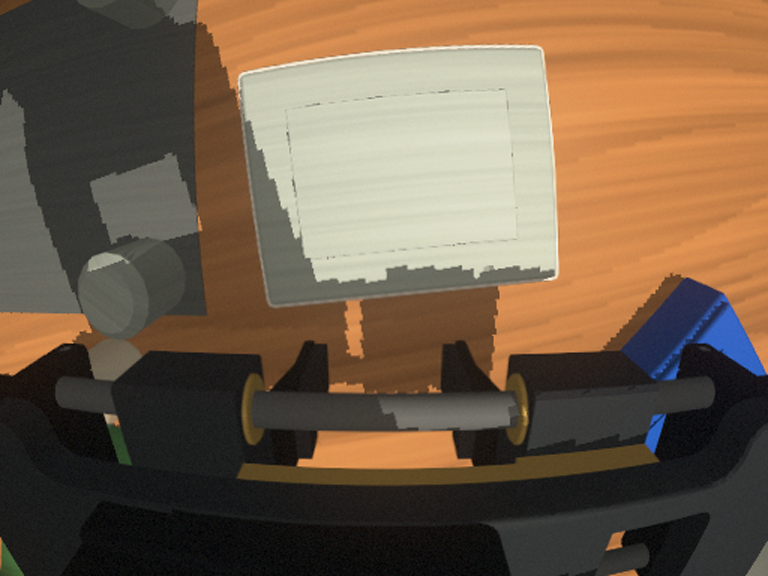

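Run:
```python
from h import *
for z in (.0,.01,.02,.03,.04,.05): print(z,dock(ray('side',(267.3,195.7),z)).round(4))
go(-.122,.103,-.012,180)
```

```text
0.0 [-0.1288  0.1083]
0.01 [-0.1198  0.1064]
0.02 [-0.1109  0.1045]
0.03 [-0.1019  0.1025]
0.04 [-0.0929  0.1006]
0.05 [-0.0839  0.0987]
t 6.75 now dock [-0.1218  0.1037] z 0.01 F [-0.4  0.   0.1] grip 0.054
offset cm [ 0.02 -0.07  2.2 ] rot deg [ 0.03 -0.   -0.12]
```

>>> drive_tool(
  plan=[
    {"offset": [0,0,0.2],"delta_rot": [0,0,0],"jaw": 6},
    {"offset": [0,0,0.4],"delta_rot": [0,0,0],"jaw": 6},
    {"offset": [0,0,0.6],"delta_rot": [0,0,0],"jaw": 6},
    {"offset": [0,0,0.8],"delta_rot": [0,0,0],"jaw": 6},
    {"offset": [0,0,0.8],"delta_rot": [0,0,0],"jaw": 6},
    {"offset": [0,0,0.8],"delta_rot": [0,0,0],"jaw": 6},
    {"offset": [0,0,0.8],"delta_rot": [0,0,0],"jaw": 6},
    {"offset": [0,0,0.8],"delta_rot": [0,0,0],"jaw": 6},
  ],
)

```text
time: 7.42
position: [0.6446, 0.0698, 0.002]
tool_rot: [0.777, 0.629, 0.0, 0.0]
ft_force: [0.1, 0.1, -0.4]
grip_width: 0.06
```

>>> drive_tool(
  plan=[
    {"offset": [0,0,0.1],"delta_rot": [0,0,0],"jaw": 6},
    {"offset": [0,0,0.2],"delta_rot": [0,0,0],"jaw": 6},
    {"offset": [0,0,0.3],"delta_rot": [0,0,0],"jaw": 6},
    {"offset": [0,0,0.3],"delta_rot": [0,0,0],"jaw": 6},
    {"offset": [0,0,0.3],"delta_rot": [0,0,0],"jaw": 6},
    {"offset": [0,0,0.3],"delta_rot": [0,0,0],"jaw": 6},
    {"offset": [0,0,0.3],"delta_rot": [0,0,0],"jaw": 6},
    {"offset": [0,0,0.3],"delta_rot": [0,0,0],"jaw": 6},
  ],
)

```text
time: 8.08
position: [0.6446, 0.0699, -0.001]
tool_rot: [0.777, 0.629, 0.0, 0.0]
ft_force: [0.0, -0.7, -0.7]
grip_width: 0.0602
```

TCP z now reads −1 mm with no contact force, which confirms the reported TCP lies beyond the real tips. I'll go a little lower.

>>> drive_tool(
  plan=[
    {"offset": [0,0,0.2],"delta_rot": [0,0,0],"jaw": 6},
    {"offset": [0,0,0.4],"delta_rot": [0,0,0],"jaw": 6},
    {"offset": [0,0,0.5],"delta_rot": [0,0,0],"jaw": 6},
    {"offset": [0,0,0.6],"delta_rot": [0,0,0],"jaw": 6},
    {"offset": [0,0,0.7],"delta_rot": [0,0,0],"jaw": 6},
    {"offset": [0,0,0.7],"delta_rot": [0,0,0],"jaw": 6},
    {"offset": [0,0,0.7],"delta_rot": [0,0,0],"jaw": 6},
    {"offset": [0,0,0.7],"delta_rot": [0,0,0],"jaw": 6},
  ],
)

```text
time: 8.75
position: [0.6446, 0.0699, -0.008]
tool_rot: [0.777, 0.629, 0.0, 0.0]
ft_force: [0.0, -0.8, 0.1]
grip_width: 0.0601
```

```bash
python3 look.py w8; python3 -c "
from h import *
im=camera('side')[:,:,::-1];cv2.imwrite('pics/s8.png',cv2.resize(im[130:230,200:330],None,fx=6,fy=6,interpolation=cv2.INTER_CUBIC))"
```

```text
t 8.75 dock [-0.12178669  0.10322483] -0.00803099321095662 F [ 0.  -0.8  0.1]
```

View pics/s8.png

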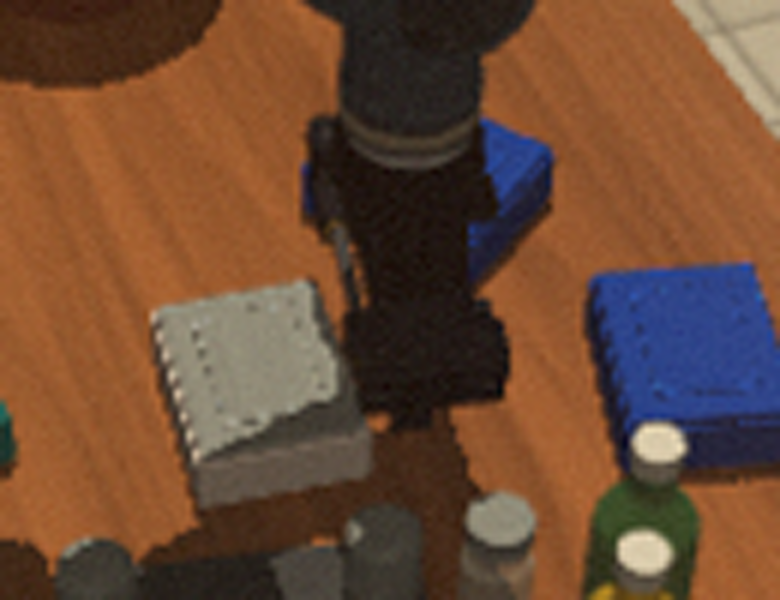

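View pics/w8.png

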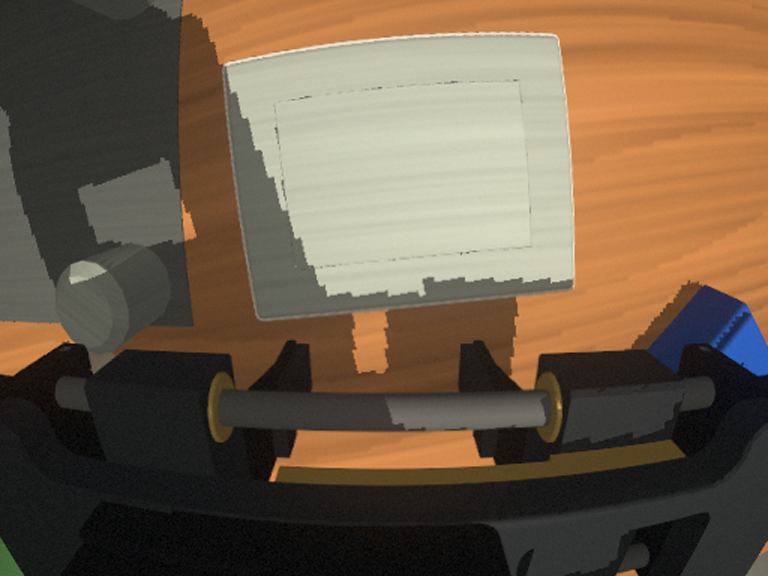

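>>> drive_tool(
  plan=[
    {"offset": [0,-0.5,0],"delta_rot": [0,0,0],"jaw": 6},
    {"offset": [0,-1.1,0],"delta_rot": [0,0,0],"jaw": 6},
    {"offset": [0,-1.5,0],"delta_rot": [0,0,0],"jaw": 6},
    {"offset": [0,-1.9,0],"delta_rot": [0,0,0],"jaw": 6},
    {"offset": [0,-2.3,0],"delta_rot": [0,0,0],"jaw": 6},
    {"offset": [0,-2.7,0],"delta_rot": [0,0,0],"jaw": 6},
    {"offset": [0,-3.0,0],"delta_rot": [0,0,0],"jaw": 6},
    {"offset": [0,-3.0,0],"delta_rot": [0,0,0],"jaw": 6},
  ],
)

```text
time: 9.52
position: [0.6148, 0.0764, -0.0078]
tool_rot: [0.777, 0.629, 0.0, -0.0]
ft_force: [0.4, -0.8, 0.7]
grip_width: 0.0597
```

```bash
python3 look.py w9
```

```text
t 9.5167 dock [-0.12203733  0.07270482] -0.007820572270261048 F [ 0.4 -0.8  0.7]
```

View pics/w9.png

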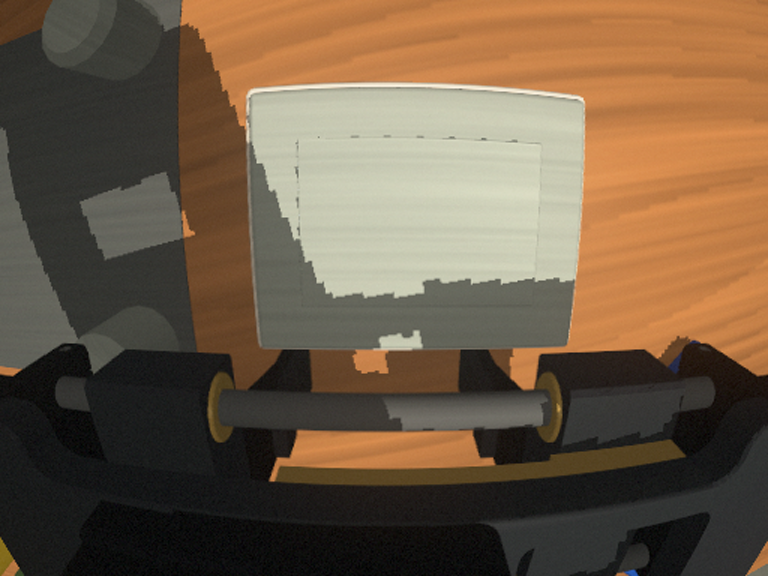

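The two fingertips are flush on the dish's long side and it has turned square. I'll measure its lateral position.

Run:
```python
from h import *
import pickle
o,im=pickle.load(open('w9.pkl','rb'));q=W(o,[(247,92),(585,99),(570,348),(260,349)],.042);print(q,q.mean(0))
print(np.degrees(np.arctan2(*(q[0]-q[1])[::-1])),np.degrees(np.arctan2(*(q[3]-q[2])[::-1])))
print('plate edge',W(o,[(180,20),(195,330),(178,160)],0),'postb',W(o,[(80,27)],.045),'posta ~')
o,im=pickle.load(open('w8.pkl','rb'));print('plate edge',W(o,[(182,20),(190,320)],0),'posta',W(o,[(92,305)],.045))
```

```text
[[-0.0779 -0.0318]
 [-0.1913 -0.0316]
 [-0.1922  0.0585]
 [-0.0778  0.0579]] [-0.1348   0.01325]
-0.10105065274517792 -0.3004995847972642
plate edge [[-0.0316 -0.0787]
 [-0.0325  0.0668]
 [-0.0315 -0.0128]] postb [[-0.0088 -0.0682]] posta ~
plate edge [[-0.0324 -0.0479]
 [-0.0304  0.0923]] posta [[-0.0084  0.071 ]]
```

>>> drive_tool(
  plan=[
    {"offset": [0,-0.3,0],"delta_rot": [0,0,0],"jaw": 6},
    {"offset": [0,-0.6,0],"delta_rot": [0,0,0],"jaw": 6},
    {"offset": [0,-0.9,0],"delta_rot": [0,0,0],"jaw": 6},
    {"offset": [0,-1.2,0],"delta_rot": [0,0,0],"jaw": 6},
    {"offset": [0,-1.4,0],"delta_rot": [0,0,0],"jaw": 6},
    {"offset": [0,-1.4,0],"delta_rot": [0,0,0],"jaw": 6},
    {"offset": [0,-1.4,0],"delta_rot": [0,0,0],"jaw": 6},
    {"offset": [0,-1.4,0],"delta_rot": [0,0,0],"jaw": 6},
  ],
)

```text
time: 10.23
position: [0.6011, 0.0792, -0.008]
tool_rot: [0.777, 0.629, -0.0, -0.0]
ft_force: [3.1, -0.2, 1.0]
grip_width: 0.0601
```

>>> drive_tool(
  plan=[
    {"offset": [0,0.8,0],"delta_rot": [0,0,0],"jaw": 6},
    {"offset": [0,2.5,0],"delta_rot": [0,0,0],"jaw": 6},
    {"offset": [0.3,4.0,0],"delta_rot": [0,0,0],"jaw": 6},
    {"offset": [1,4.0,-3.5],"delta_rot": [0,0,0],"jaw": 6},
    {"offset": [2,4.0,-7],"delta_rot": [0,0,0],"jaw": 6},
    {"offset": [2,4.0,-10.5],"delta_rot": [0,0,0],"jaw": 6},
    {"offset": [2,4.0,-12],"delta_rot": [0,0,0],"jaw": 6},
    {"offset": [2,4.0,-12],"delta_rot": [0,0,0],"jaw": 6},
  ],
)

```text
time: 10.9
position: [0.647, 0.0905, 0.116]
tool_rot: [0.777, 0.629, 0.002, 0.002]
ft_force: [1.7, -0.5, 0.3]
grip_width: 0.0602
```

```bash
python3 look.py w10
```

```text
t 10.9 dock [-0.14246959  0.10131691] 0.11602234666963926 F [ 1.7 -0.5  0.3]
```

View pics/w10.png

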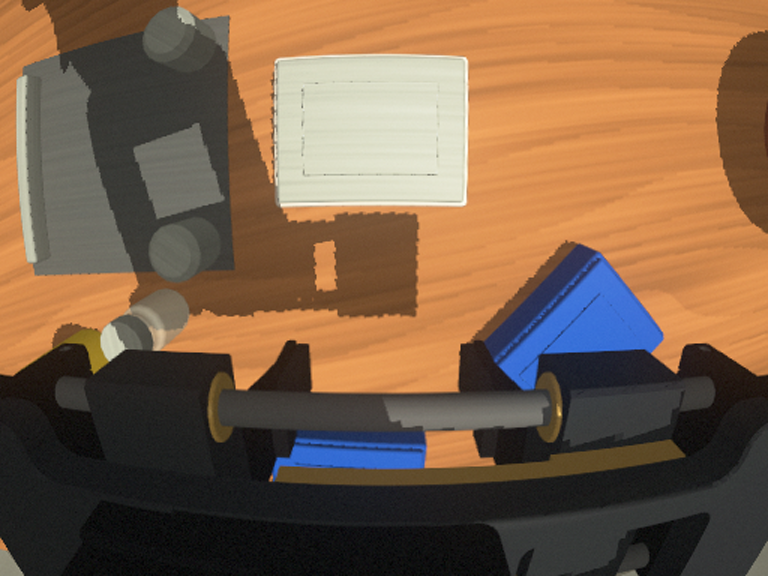

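Run:
```python
from h import *
import pickle
o,im=pickle.load(open('w10.pkl','rb'))
hsv=cv2.cvtColor(im,cv2.COLOR_RGB2HSV)
m=(hsv[...,1]<60)&(hsv[...,2]>140); m[:, :180]=0;m[:,320:]=0;m[145:]=0
for i,s,c,mm in blobs(m,300):
    cn=max(cv2.findContours(mm.astype(np.uint8),cv2.RETR_EXTERNAL,cv2.CHAIN_APPROX_NONE)[0],key=cv2.contourArea)[:,0]
    Q=np.array([dock(wray(p,.042,o)) for p in cn]);r=cv2.minAreaRect((Q*1000).astype(np.float32));print(s,r)
print('posts',W(o,[(172,38),(178,250)],.045),'plate',W(o,[(230,17),(233,270),(35,274),(22,65)],0).tolist())
print('rail top line',W(o,[(24,75),(34,262)],.022))
cv2.imwrite('pics/w10z.png',cv2.resize(im[0:190,0:330,::-1],None,fx=2.4,fy=2.4,interpolation=cv2.INTER_CUBIC))
im=camera('side')[:,:,::-1];cv2.imwrite('pics/s10.png',cv2.resize(im[150:290,170:320],None,fx=4,fy=4,interpolation=cv2.INTER_CUBIC))
```

```text
[  183    36   129   102 12860] ((-134.97036743164062, -0.16003799438476562), (92.42926025390625, 115.95099639892578), 89.7953109741211)
posts [[-0.0087 -0.0689]
 [-0.0093  0.0707]] plate [[-0.0325, -0.094], [-0.031, 0.095], [0.1731, 0.0941], [0.1757, -0.0973]]
rail top line [[ 0.1498 -0.0791]
 [ 0.1495  0.0787]]
```

View pics/w10z.png

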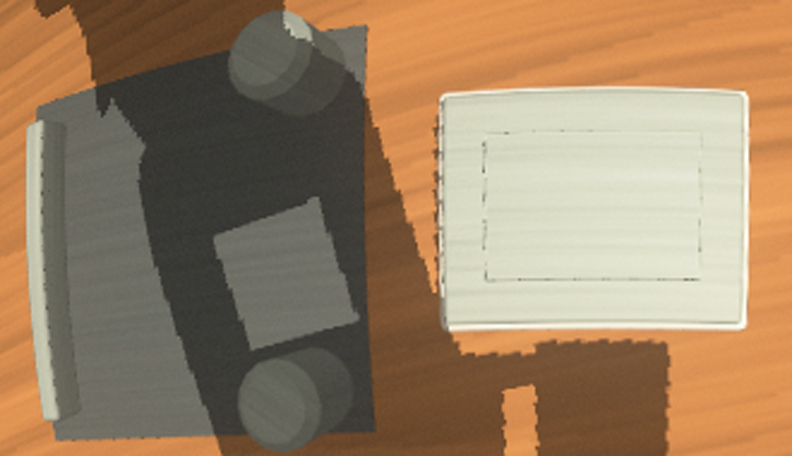

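View pics/s10.png

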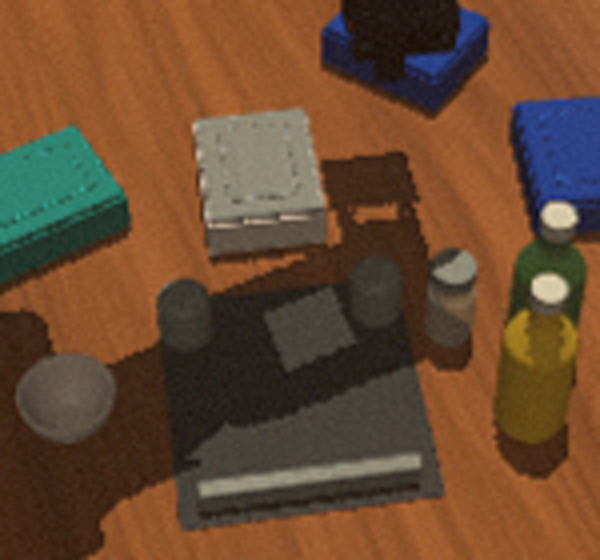

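>>> drive_tool(
  plan=[
    {"offset": [1,-0.5,0],"delta_rot": [0,0,7],"jaw": 5.5},
    {"offset": [2.5,-2,0],"delta_rot": [0,0,14],"jaw": 5.5},
    {"offset": [4,-3.5,0],"delta_rot": [0,0,21],"jaw": 5.5},
    {"offset": [5.5,-5,0],"delta_rot": [0,0,28],"jaw": 5.5},
    {"offset": [7,-6.5,0],"delta_rot": [0,0,35],"jaw": 5.5},
    {"offset": [8.5,-8,0],"delta_rot": [0,0,42],"jaw": 5.5},
    {"offset": [9.5,-9,0],"delta_rot": [0,0,49],"jaw": 5.5},
    {"offset": [10.5,-10,0],"delta_rot": [0,0,56],"jaw": 5.5},
  ],
)

```text
time: 11.67
position: [0.5655, 0.2141, 0.1091]
tool_rot: [0.982, 0.188, -0.004, -0.0]
ft_force: [0.1, 0.3, 0.0]
grip_width: 0.0553
```

```bash
python3 -c "
from h import *
go(-.245,.0005,.1,90)"
```

```text
t 11.67 now dock [-0.2466 -0.0039] z 0.1091 F [0.1 0.3 0. ] grip 0.0553
offset cm [0.28 0.38 0.91] rot deg [ 0.04  0.42 33.56]
```

>>> drive_tool(
  plan=[
    {"offset": [0.2,0.2,0],"delta_rot": [0,0,7],"jaw": 5.5},
    {"offset": [0.3,0.4,0],"delta_rot": [0,0,14],"jaw": 5.5},
    {"offset": [0.3,0.4,0],"delta_rot": [0,0,21],"jaw": 5.5},
    {"offset": [0.3,0.4,0],"delta_rot": [0,0,28],"jaw": 5.5},
    {"offset": [0.3,0.4,0],"delta_rot": [0,0,33.5],"jaw": 5.5},
    {"offset": [0.3,0.4,0],"delta_rot": [0,0,33.5],"jaw": 5.5},
    {"offset": [0.3,0.4,0],"delta_rot": [0,0,33.5],"jaw": 5.5},
    {"offset": [0.3,0.4,0],"delta_rot": [0,0,33.5],"jaw": 5.5},
  ],
)

```text
time: 12.33
position: [0.572, 0.2109, 0.1105]
tool_rot: [0.995, -0.099, -0.002, 0.0]
ft_force: [0.5, -0.2, 0.4]
grip_width: 0.0549
```

```bash
python3 -c "
from h import *
go(-.245,.0005,-.008,90)"; python3 look.py w11
python3 -c "
from h import *
im=camera('top')[:,:,::-1];cv2.imwrite('pics/t11.png',cv2.resize(im[120:270,190:340],None,fx=4,fy=4,interpolation=cv2.INTER_CUBIC))"
```

```text
t 12.33 now dock [-0.2448  0.0031] z 0.1105 F [ 0.5 -0.2  0.4] grip 0.0549
offset cm [-0.22 -0.04 11.85] rot deg [0.07 0.18 0.49]
t 12.3333 dock [-0.24479742  0.00310249] 0.11049918845829211 F [ 0.5 -0.2  0.4]
```

View pics/w11.png

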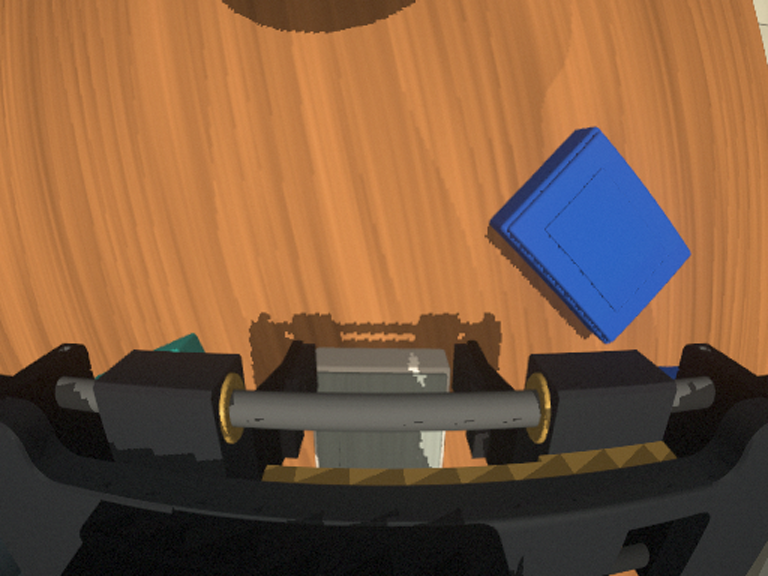

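View pics/t11.png

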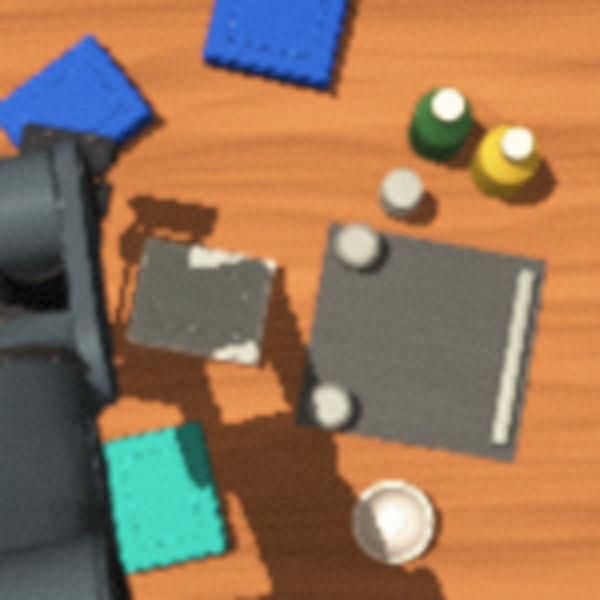

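>>> drive_tool(
  plan=[
    {"offset": [-0.2,-0.1,2.5],"delta_rot": [0,0,0.5],"jaw": 5.5},
    {"offset": [-0.2,-0.1,5],"delta_rot": [0,0,0.5],"jaw": 5.5},
    {"offset": [-0.2,-0.1,7.5],"delta_rot": [0,0,0.5],"jaw": 5.5},
    {"offset": [-0.2,-0.1,9.5],"delta_rot": [0,0,0.5],"jaw": 5.5},
    {"offset": [-0.2,-0.1,10.5],"delta_rot": [0,0,0.5],"jaw": 5.5},
    {"offset": [-0.2,-0.1,11.2],"delta_rot": [0,0,0.5],"jaw": 5.5},
    {"offset": [-0.2,-0.1,11.5],"delta_rot": [0,0,0.5],"jaw": 5.5},
    {"offset": [-0.2,-0.1,11.5],"delta_rot": [0,0,0.5],"jaw": 5.5},
  ],
)

```text
time: 13.1
position: [0.5716, 0.2126, -0.003]
tool_rot: [0.995, -0.105, 0.0, -0.0]
ft_force: [0.3, 0.0, 0.4]
grip_width: 0.0552
```

```bash
python3 -c "
from h import *
go(-.14,.0005,-.005,90)
im=camera('side')[:,:,::-1];cv2.imwrite('pics/s12.png',cv2.resize(im[110:290,160:340],None,fx=4,fy=4,interpolation=cv2.INTER_CUBIC))
im=camera('top')[:,:,::-1];cv2.imwrite('pics/t12.png',cv2.resize(im[120:270,170:340],None,fx=4,fy=4,interpolation=cv2.INTER_CUBIC))"
```

```text
t 13.1 now dock [-0.2464  0.0024] z -0.003 F [0.3 0.  0.4] grip 0.0552
offset cm [-0.17 10.64  0.2 ] rot deg [-0.01 -0.01 -0.11]
```

View pics/s12.png

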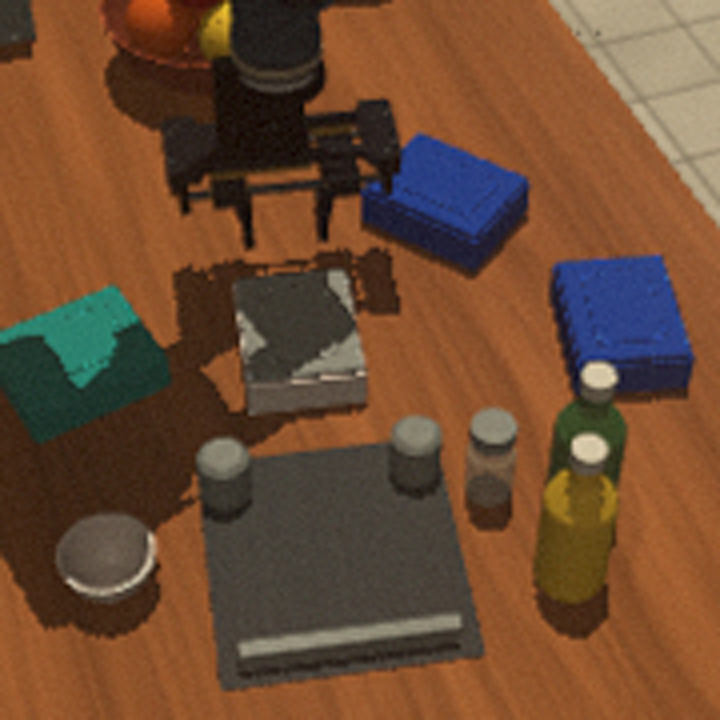

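View pics/t12.png

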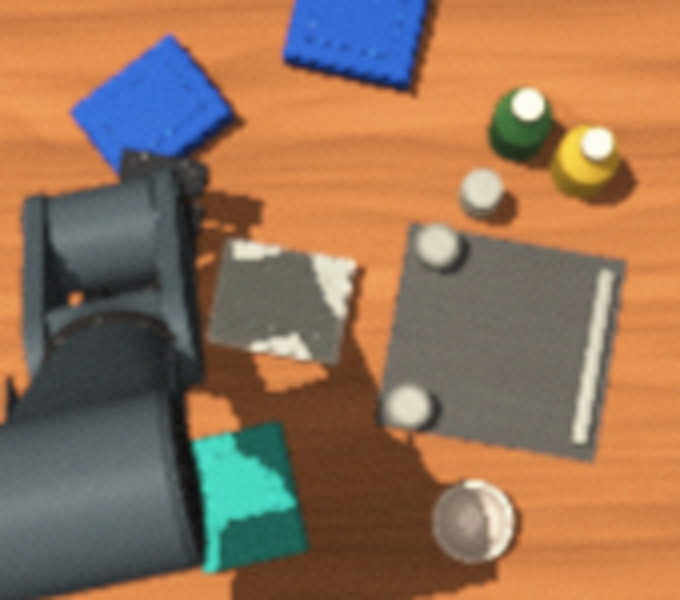

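Run:
```python
from h import *
for n,uv in [('tipL',(222.5,171.3)),('tipR',(240.5,169.8)),('footL',(206,163)),('footR',(257,158.5))]:
    a=ray('side',uv,0);b=ray('side',uv,.1);da,db=dock(a),dock(b);
    for xx in (-.246,-.236): 
        t=(xx-da[0])/(db[0]-da[0]);print(n,xx,'z',round(.1*t,4),'y',(da+(db-da)*t)[1].round(4))
```

```text
tipL -0.246 z 0.0208 y -0.0284
tipL -0.236 z 0.0305 y -0.029
tipR -0.246 z 0.019 y 0.0342
tipR -0.236 z 0.0287 y 0.033
footL -0.246 z 0.0671 y -0.0816
footL -0.236 z 0.0764 y -0.0816
footR -0.246 z 0.0641 y 0.0918
footR -0.236 z 0.0733 y 0.09
```

>>> drive_tool(
  plan=[
    {"offset": [-0.3,1.5,0],"delta_rot": [0,0,0],"jaw": 5.5},
    {"offset": [-0.5,3,0],"delta_rot": [0,0,0],"jaw": 5.5},
    {"offset": [-0.5,3.8,0.1],"delta_rot": [0,0,0],"jaw": 5.5},
    {"offset": [-0.5,4.6,0.1],"delta_rot": [0,0,0],"jaw": 5.5},
    {"offset": [-0.5,5.4,0.1],"delta_rot": [0,0,0],"jaw": 5.5},
    {"offset": [-0.5,6.2,0.1],"delta_rot": [0,0,0],"jaw": 5.5},
    {"offset": [-0.5,7,0.1],"delta_rot": [0,0,0],"jaw": 5.5},
    {"offset": [-0.5,7.5,0.1],"delta_rot": [0,0,0],"jaw": 5.5},
  ],
)

```text
time: 13.87
position: [0.5518, 0.1398, -0.0035]
tool_rot: [0.994, -0.105, 0.001, -0.0]
ft_force: [1.3, 5.4, 4.0]
grip_width: 0.055
```

```bash
python3 -c "
from h import *
go(0,-.003,-.005,90)
im=camera('side')[:,:,::-1];cv2.imwrite('pics/s13.png',cv2.resize(im[130:280,180:310],None,fx=5,fy=4*1.25,interpolation=cv2.INTER_CUBIC)[:600])
im=camera('top')[:,:,::-1];cv2.imwrite('pics/t13.png',cv2.resize(im[140:260,210:340],None,fx=5,fy=5,interpolation=cv2.INTER_CUBIC))"
```

```text
t 13.87 now dock [-0.1711 -0.002 ] z -0.0035 F [1.3 5.4 4. ] grip 0.055
offset cm [-0.05 17.11  0.13] rot deg [-0.06 -0.11 -0.16]
```

View pics/s13.png

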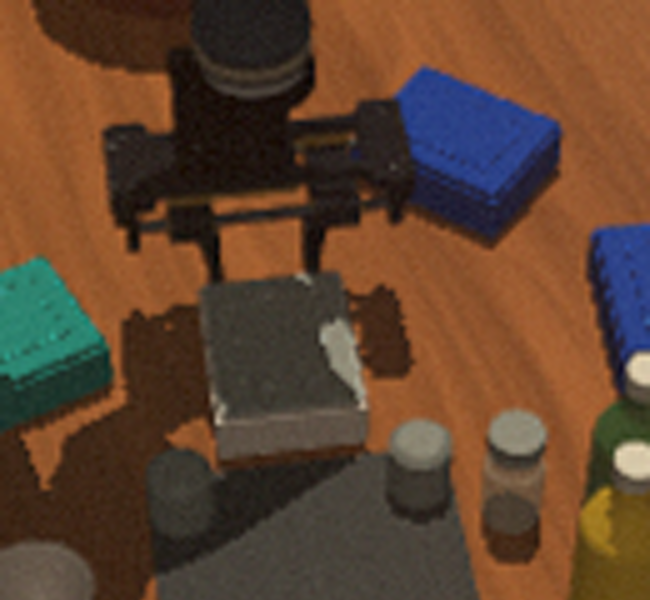

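View pics/t13.png

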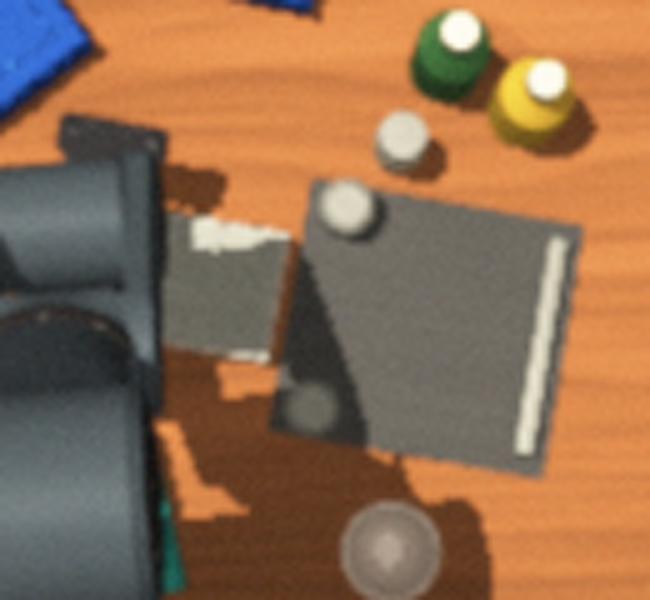

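Run:
```python
from h import *
t=lambda u,v,z:dock(ray('top',(210+u/5-.4,140+v/5-.4),z)).round(4)
print('lead',t(290,236,.042),t(270,363,.042),'rear/left edges',t(167,214,.042),t(167,348,.042))
print('posts',t(348,207,.045),t(313,407,.045))
```

```text
lead [-0.0375  0.045 ] [-0.0356 -0.0479] rear/left edges [-0.1279  0.0451] [-0.1104 -0.0504]
posts [0.0001 0.0727] [ 0.0003 -0.0736]
```

>>> drive_tool(
  plan=[
    {"offset": [0,0.7,0],"delta_rot": [0,0,0],"jaw": 5.5},
    {"offset": [0,1.4,0.1],"delta_rot": [0,0,0],"jaw": 5.5},
    {"offset": [0,2.1,0.1],"delta_rot": [0,0,0],"jaw": 5.5},
    {"offset": [0,2.8,0.1],"delta_rot": [0,0,0],"jaw": 5.5},
    {"offset": [0,3.5,0.1],"delta_rot": [0,0,0],"jaw": 5.5},
    {"offset": [0,4.2,0.1],"delta_rot": [0,0,0],"jaw": 5.5},
    {"offset": [0,4.9,0.1],"delta_rot": [0,0,0],"jaw": 5.5},
    {"offset": [0,5.5,0.1],"delta_rot": [0,0,0],"jaw": 5.5},
  ],
)

```text
time: 14.63
position: [0.5395, 0.0865, -0.0049]
tool_rot: [0.995, -0.105, 0.0, -0.0]
ft_force: [1.6, 5.3, 1.9]
grip_width: 0.0553
```

```bash
python3 -c "
from h import *
go(0.02,-.003,-.005,90)
im=camera('side')[:,:,::-1];cv2.imwrite('pics/s14.png',cv2.resize(im[150:280,180:320],None,fx=5,fy=4*1.25,interpolation=cv2.INTER_CUBIC)[:600])
im=camera('top')[:,:,::-1];cv2.imwrite('pics/t14.png',cv2.resize(im[140:260,210:340],None,fx=5,fy=5,interpolation=cv2.INTER_CUBIC))"
```

```text
t 14.63 now dock [-0.1164 -0.003 ] z -0.0049 F [1.6 5.3 1.9] grip 0.0553
offset cm [ 0.03 13.64  0.  ] rot deg [-0.03 -0.02 -0.12]
```

View pics/s14.png

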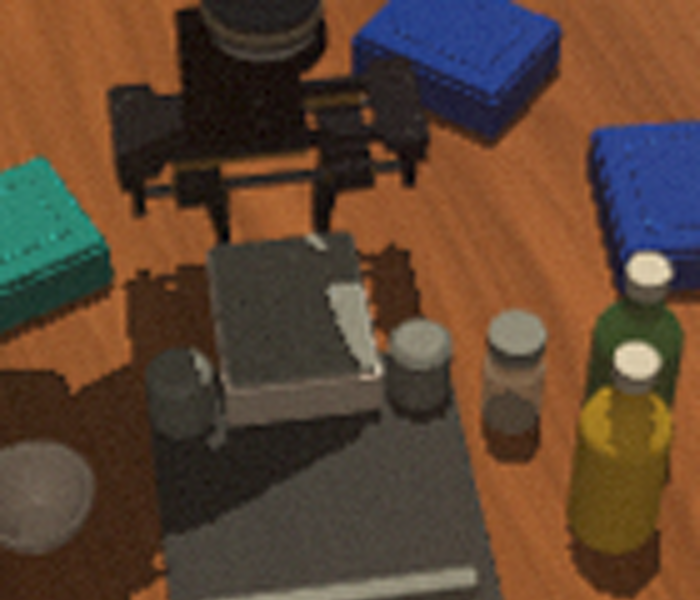

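View pics/t14.png

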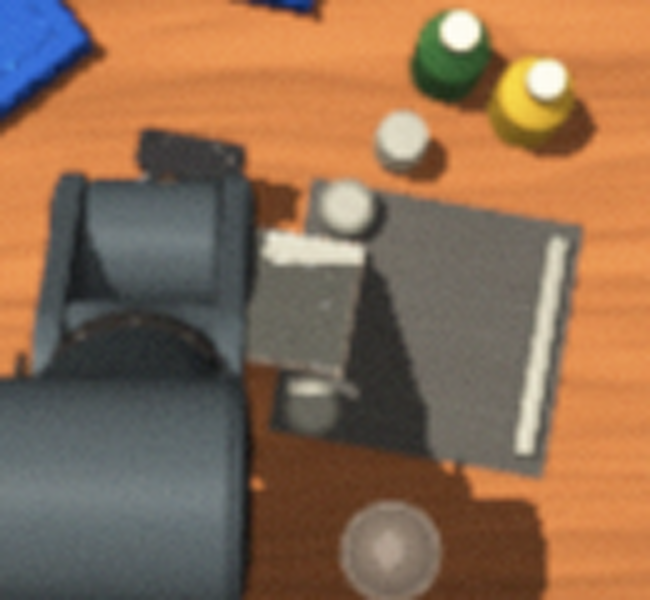

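Run:
```python
from h import *
t=lambda u,v,z:dock(ray('top',(210+u/5-.4,140+v/5-.4),z)).round(4)
print('lead',t(365,246,.042),t(343,377,.042),'left',t(265,232,.042),t(250,360,.042))
```

```text
lead [0.0171 0.0473] [ 0.0178 -0.0486] left [-0.0558  0.0446] [-0.0501 -0.0483]
```

>>> drive_tool(
  plan=[
    {"offset": [0,0.7,0],"delta_rot": [0,0,0],"jaw": 5.5},
    {"offset": [0,1.4,0],"delta_rot": [0,0,0],"jaw": 5.5},
    {"offset": [0,2.1,0],"delta_rot": [0,0,0],"jaw": 5.5},
    {"offset": [0,2.8,0],"delta_rot": [0,0,0],"jaw": 5.5},
    {"offset": [0,3.5,0],"delta_rot": [0,0,0],"jaw": 5.5},
    {"offset": [0,4.2,0],"delta_rot": [0,0,0],"jaw": 5.5},
    {"offset": [0,4.9,0],"delta_rot": [0,0,0],"jaw": 5.5},
    {"offset": [0,5.5,0],"delta_rot": [0,0,0],"jaw": 5.5},
  ],
)

```text
time: 15.4
position: [0.5274, 0.0317, -0.0052]
tool_rot: [0.994, -0.105, -0.0, 0.0]
ft_force: [0.9, 2.5, -1.5]
grip_width: 0.0552
```

```bash
python3 -c "
from h import *
go(0.02,-.003,-.005,90)
im=camera('side')[:,:,::-1];cv2.imwrite('pics/s15.png',cv2.resize(im[160:290,180:320],None,fx=5,fy=4*1.25,interpolation=cv2.INTER_CUBIC)[:600])
im=camera('top')[:,:,::-1];cv2.imwrite('pics/t15.png',cv2.resize(im[140:260,210:340],None,fx=5,fy=5,interpolation=cv2.INTER_CUBIC))"
```

```text
t 15.4 now dock [-0.0603 -0.0036] z -0.0052 F [ 0.9  2.5 -1.5] grip 0.0552
offset cm [ 0.08  8.03 -0.02] rot deg [ 0.01  0.04 -0.14]
```

View pics/s15.png

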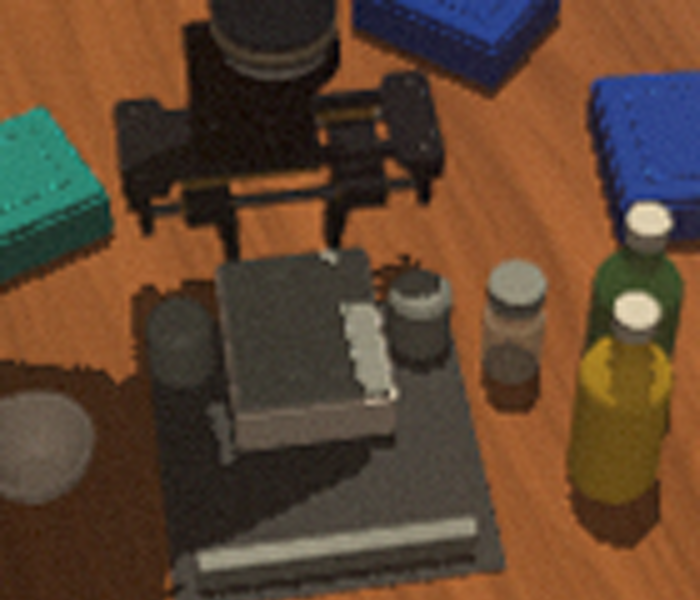

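View pics/t15.png

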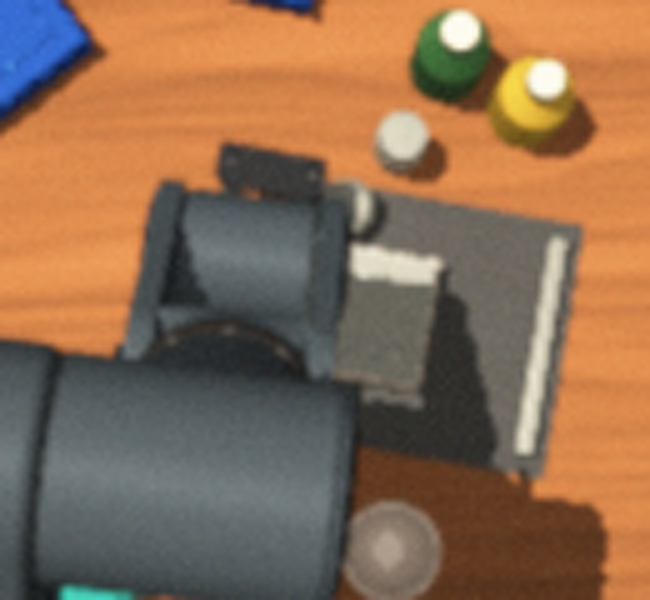

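Run:
```python
from h import *
t=lambda u,v,z:dock(ray('top',(210+u/5-.4,140+v/5-.4),z)).round(4)
for z in (.075,.1,.14): print(t(225,143,z),t(327,163,z))
print('salt edge',t(401,169,.078),'c',t(403,141,.078))
print('lead',t(441,262,.042),t(421,393,.042),'edges',t(352,246,.042),t(337,378,.042))
s=lambda u,v,z:dock(ray('side',(180+u/5-.4,160+v/5-.4),z)).round(4)
print('side lead',s(238,415,.042),s(396,400,.042),'rear',s(218,268,.042),s(365,250,.042),'rail',s(200,552,.022),s(475,520,.022))
```

```text
[-0.0943  0.0989] [-0.0204  0.0975]
[-0.0931  0.0954] [-0.0204  0.094 ]
[-0.0913  0.0897] [-0.0204  0.0884]
salt edge [0.0319 0.102 ] c [0.0299 0.122 ]
lead [0.073  0.0455] [ 0.0748 -0.05  ] edges [0.0079 0.0457] [ 0.0137 -0.05  ]
side lead [ 0.0733 -0.0476] [0.0767 0.0448] rear [-0.0395 -0.0471] [-0.0402  0.0446] rail [ 0.1496 -0.0786] [0.1525 0.0781]
```

>>> drive_tool(
  plan=[
    {"offset": [0,0.7,0],"delta_rot": [0,0,0],"jaw": 5.5},
    {"offset": [0,1.5,0],"delta_rot": [0,0,0],"jaw": 5.5},
    {"offset": [0,2.3,0],"delta_rot": [0,0,0],"jaw": 5.5},
    {"offset": [0,3.1,0],"delta_rot": [0,0,0],"jaw": 5.5},
    {"offset": [0,3.9,0],"delta_rot": [0,0,0],"jaw": 5.5},
    {"offset": [0,4.6,0],"delta_rot": [0,0,0],"jaw": 5.5},
    {"offset": [0,5.2,0],"delta_rot": [0,0,0],"jaw": 5.5},
    {"offset": [0,5.8,0],"delta_rot": [0,0,0],"jaw": 5.5},
  ],
)

```text
time: 16.17
position: [0.5156, -0.0248, -0.0051]
tool_rot: [0.994, -0.105, -0.0, -0.0]
ft_force: [-0.2, 2.9, -1.4]
grip_width: 0.055
```

```bash
python3 -c "
from h import *
go(0.02,-.003,-.005,90)
im=camera('side')[:,:,::-1];cv2.imwrite('pics/s16.png',cv2.resize(im[160:290,180:320],None,fx=5,fy=4*1.25,interpolation=cv2.INTER_CUBIC)[:600])
im=camera('top')[:,:,::-1];cv2.imwrite('pics/t16.png',cv2.resize(im[140:260,210:340],None,fx=5,fy=5,interpolation=cv2.INTER_CUBIC))"
```

```text
t 16.17 now dock [-0.0026 -0.0035] z -0.0051 F [-0.2  2.9 -1.4] grip 0.055
offset cm [ 0.05  2.26 -0.01] rot deg [-0.    0.02 -0.14]
```

View pics/s16.png

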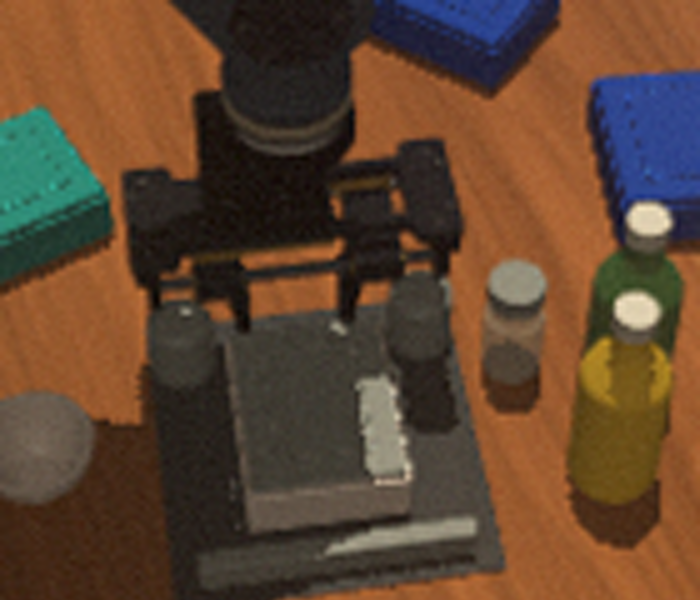

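View pics/t16.png

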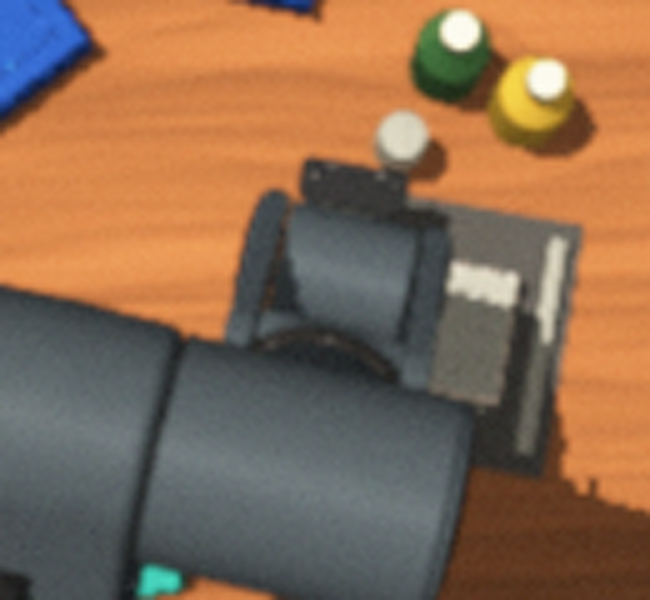

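>>> drive_tool(
  plan=[
    {"offset": [0,0.3,0],"delta_rot": [0,0,0],"jaw": 5.5},
    {"offset": [0,0.6,0],"delta_rot": [0,0,0],"jaw": 5.5},
    {"offset": [0,0.9,0],"delta_rot": [0,0,0],"jaw": 5.5},
    {"offset": [0,1.1,0],"delta_rot": [0,0,0],"jaw": 5.5},
    {"offset": [0,1.3,0],"delta_rot": [0,0,0],"jaw": 5.5},
    {"offset": [0,1.4,0],"delta_rot": [0,0,0],"jaw": 5.5},
    {"offset": [0,1.5,0],"delta_rot": [0,0,0],"jaw": 5.5},
    {"offset": [0,1.6,0],"delta_rot": [0,0,0],"jaw": 5.5},
  ],
)

```text
time: 16.93
position: [0.5125, -0.0396, -0.005]
tool_rot: [0.995, -0.105, 0.0, -0.0]
ft_force: [1.3, 3.5, 0.3]
grip_width: 0.0553
```

```bash
python3 -c "
from h import *
go(0.02,-.003,-.005,90)
im=camera('side')[:,:,::-1];cv2.imwrite('pics/s17.png',cv2.resize(im[180:290,190:310],None,fx=5,fy=4*1.25,interpolation=cv2.INTER_CUBIC)[:600])"
```

```text
t 16.93 now dock [ 0.0126 -0.0034] z -0.005 F [1.3 3.5 0.3] grip 0.0553
offset cm [ 0.04  0.74 -0.  ] rot deg [-0.01 -0.   -0.12]
```

View pics/s17.png

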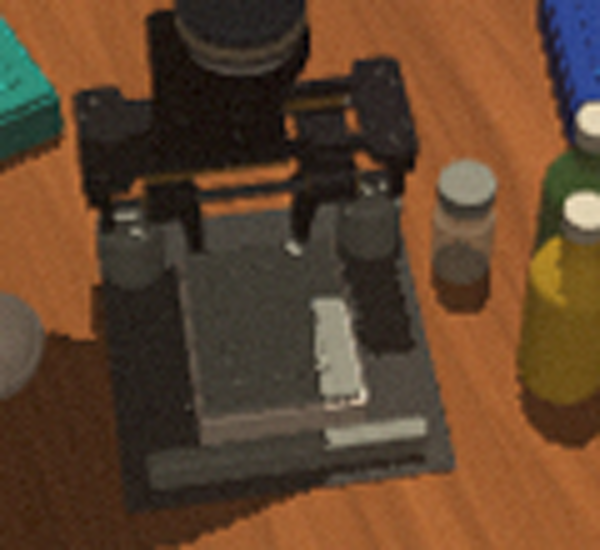

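>>> drive_tool(
  plan=[
    {"offset": [0,0.1,0],"delta_rot": [0,0,0],"jaw": 5.5},
    {"offset": [0,0.2,0],"delta_rot": [0,0,0],"jaw": 5.5},
    {"offset": [0,0.25,0],"delta_rot": [0,0,0],"jaw": 5.5},
    {"offset": [0,0.3,0],"delta_rot": [0,0,0],"jaw": 5.5},
    {"offset": [0,0.35,0],"delta_rot": [0,0,0],"jaw": 5.5},
    {"offset": [0,0.4,0],"delta_rot": [0,0,0],"jaw": 5.5},
    {"offset": [0,0.4,0],"delta_rot": [0,0,0],"jaw": 5.5},
    {"offset": [0,0.4,0],"delta_rot": [0,0,0],"jaw": 5.5},
  ],
)

```text
time: 17.65
position: [0.5117, -0.0434, -0.005]
tool_rot: [0.994, -0.105, 0.0, -0.0]
ft_force: [1.3, 5.3, 2.5]
grip_width: 0.0549
```

>>> drive_tool(
  plan=[
    {"offset": [0,0.05,0],"delta_rot": [0,0,0],"jaw": 5.5},
    {"offset": [0,0.1,0],"delta_rot": [0,0,0],"jaw": 5.5},
    {"offset": [0,0.1,0],"delta_rot": [0,0,0],"jaw": 5.5},
    {"offset": [0,0.15,0],"delta_rot": [0,0,0],"jaw": 5.5},
    {"offset": [0,0.15,0],"delta_rot": [0,0,0],"jaw": 5.5},
    {"offset": [0,0.2,0],"delta_rot": [0,0,0],"jaw": 5.5},
    {"offset": [0,0.2,0],"delta_rot": [0,0,0],"jaw": 5.5},
    {"offset": [0,0.2,0],"delta_rot": [0,0,0],"jaw": 5.5},
  ],
)

```text
time: 18.32
position: [0.5114, -0.0436, -0.005]
tool_rot: [0.994, -0.105, 0.0, -0.001]
ft_force: [2.4, 12.0, 2.4]
grip_width: 0.0552
```

```bash
python3 -c "
from h import *
go(0.02,-.003,-.005,90)
im=camera('side')[:,:,::-1];cv2.imwrite('pics/s18.png',cv2.resize(im[200:280,210:300],None,fx=7,fy=7,interpolation=cv2.INTER_CUBIC)[:600])
im=camera('top')[:,:,::-1];cv2.imwrite('pics/t18.png',cv2.resize(im[170:240,270:340],None,fx=8,fy=8,interpolation=cv2.INTER_CUBIC))"
```

```text
t 18.32 now dock [ 0.0167 -0.0037] z -0.005 F [ 2.4 12.   2.4] grip 0.0552
offset cm [ 0.07  0.33 -0.  ] rot deg [-0.13  0.01 -0.14]
```

View pics/s18.png

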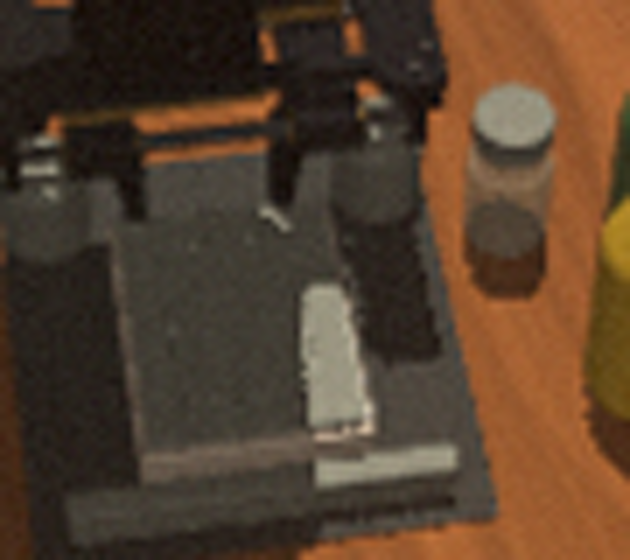

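View pics/t18.png

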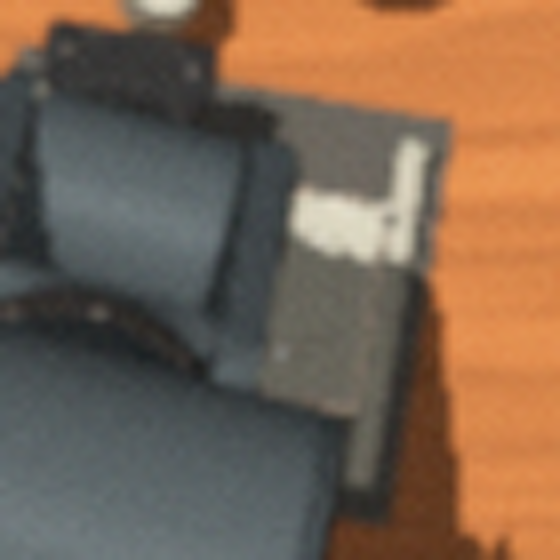

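>>> drive_tool(
  plan=[
    {"offset": [0,0.05,0],"delta_rot": [0,0,0],"jaw": 5.5},
    {"offset": [0,0.1,0],"delta_rot": [0,0,0],"jaw": 5.5},
    {"offset": [0,0.15,0],"delta_rot": [0,0,0],"jaw": 5.5},
    {"offset": [0,0.2,0],"delta_rot": [0,0,0],"jaw": 5.5},
    {"offset": [0,0.2,0],"delta_rot": [0,0,0],"jaw": 5.5},
    {"offset": [0,0.2,0],"delta_rot": [0,0,0],"jaw": 5.5},
    {"offset": [0,0.2,0],"delta_rot": [0,0,0],"jaw": 5.5},
    {"offset": [0,0.2,0],"delta_rot": [0,0,0],"jaw": 5.5},
  ],
)

```text
time: 19.08
position: [0.5113, -0.0436, -0.005]
tool_rot: [0.994, -0.105, 0.0, -0.002]
ft_force: [5.6, 20.7, 3.4]
grip_width: 0.0547
```

>>> drive_tool(
  plan=[
    {"offset": [0,-0.2,0],"delta_rot": [0,0,0],"jaw": 5.5},
    {"offset": [0,-0.5,0],"delta_rot": [0,0,0],"jaw": 5.5},
    {"offset": [0,-1.2,0],"delta_rot": [0,0,0],"jaw": 5.5},
    {"offset": [0,-2.5,0],"delta_rot": [0,0,0],"jaw": 5.5},
    {"offset": [0,-4,0],"delta_rot": [0,0,0],"jaw": 5.5},
    {"offset": [0,-5,-1.5],"delta_rot": [0,0,0],"jaw": 5.5},
    {"offset": [0,-5,-4.5],"delta_rot": [0,0,0],"jaw": 5.5},
    {"offset": [0,-5,-8],"delta_rot": [0,0,0],"jaw": 5.5},
  ],
)

```text
time: 19.75
position: [0.5195, 0.0017, 0.074]
tool_rot: [0.995, -0.104, -0.003, 0.0]
ft_force: [1.7, 0.5, 0.4]
grip_width: 0.055
```

>>> drive_tool(
  plan=[
    {"offset": [0,-2,-3.5],"delta_rot": [0,0,0],"jaw": 5.5},
    {"offset": [0,-5,-6],"delta_rot": [0,0,0],"jaw": 5.5},
    {"offset": [0,-8,-8],"delta_rot": [0,0,0],"jaw": 5.5},
    {"offset": [0,-11.5,-8],"delta_rot": [0,0,0],"jaw": 5.5},
    {"offset": [0,-15,-8],"delta_rot": [0,0,0],"jaw": 5.5},
    {"offset": [0,-18,-8],"delta_rot": [0,0,0],"jaw": 5.5},
    {"offset": [0,-20,-8],"delta_rot": [0,0,0],"jaw": 5.5},
    {"offset": [0,-20,-8],"delta_rot": [0,0,0],"jaw": 5.5},
  ],
)

```text
time: 20.42
position: [0.5638, 0.2002, 0.1549]
tool_rot: [0.995, -0.103, 0.001, -0.0]
ft_force: [0.4, -0.1, -0.3]
grip_width: 0.0553
```

```bash
python3 -c "
from h import *
go(0.02,-.003,-.005,90)
im=camera('side')[:,:,::-1];cv2.imwrite('pics/s19.png',cv2.resize(im[160:290,170:320],None,fx=5,fy=5,interpolation=cv2.INTER_CUBIC)[:600])
im=camera('top')[:,:,::-1];cv2.imwrite('pics/t19.png',cv2.resize(im[140:260,210:340],None,fx=5,fy=5,interpolation=cv2.INTER_CUBIC))"
```

```text
t 20.42 now dock [-0.2326 -0.0027] z 0.1549 F [ 0.4 -0.1 -0.3] grip 0.0553
offset cm [-0.09 25.28 15.97] rot deg [-0.05 -0.1   0.08]
```

View pics/s19.png

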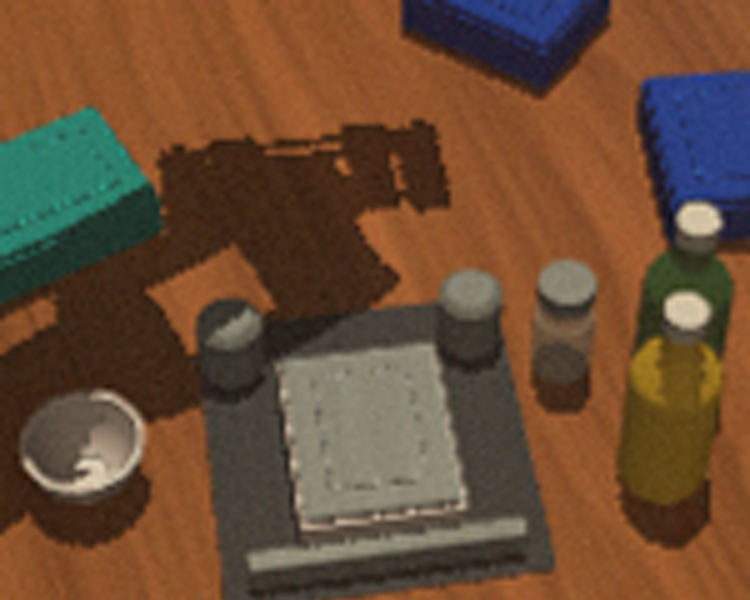

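View pics/t19.png

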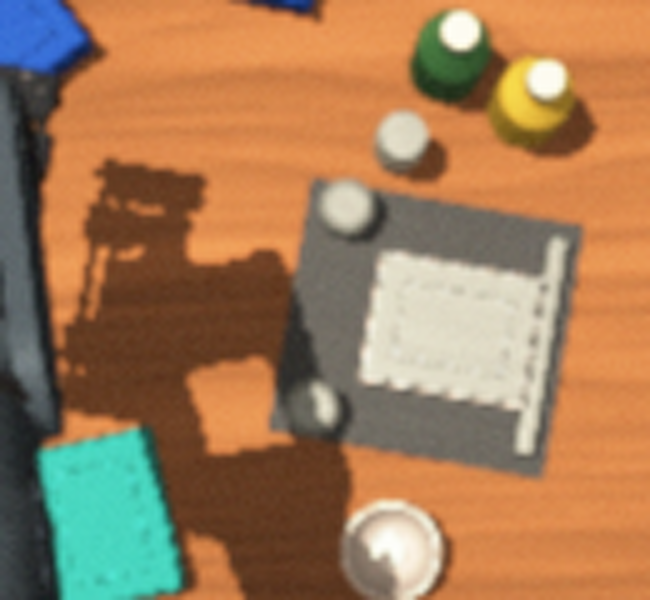

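Run:
```python
from h import *
im=cv2.imread('pics/s19.png')
cv2.imwrite('pics/s19z.png',cv2.resize(im[470:600,220:560],None,fx=2.3,fy=2.3))
t=lambda u,v,z:dock(ray('top',(210+u/5-.4,140+v/5-.4),z)).round(4)
P=np.array([t(383,252,.042),t(361,382,.042),t(522,408,.042),t(545,280,.042)]);print(P,P.mean(0))
s=lambda u,v,z:dock(ray('side',(170+u/5-.4,160+v/5-.4),z)).round(4)
Q=np.array([s(275,362,.042),s(437,345,.042),s(467,503,.042),s(300,520,.042)]);print(Q,Q.mean(0))
print('rail near',s(250,550,.022),s(525,520,.022))
for A,(i,j,k,l) in ((P,(0,3,1,2)),(Q,(1,2,0,3))):
    print([np.degrees(np.arctan2(*(A[b]-A[a])[::-1])).round(2) for a,b in ((i,j),(k,l))], np.degrees(np.arctan2(-(A[j]-A[l])[0],(A[j]-A[l])[1])).round(2))
```

```text
[[ 0.0306  0.0453]
 [ 0.0311 -0.0498]
 [ 0.1477 -0.0478]
 [ 0.1489  0.0459]] [ 0.089575 -0.0016  ]
[[ 0.0337 -0.0508]
 [ 0.0357  0.0461]
 [ 0.1491  0.0447]
 [ 0.1459 -0.0492]] [ 0.0911 -0.0023]
rail near [ 0.1483 -0.0785] [0.1525 0.0781]
[np.float64(0.29), np.float64(0.98)] -0.73
[np.float64(-0.71), np.float64(0.82)] -1.95
```

View pics/s19z.png

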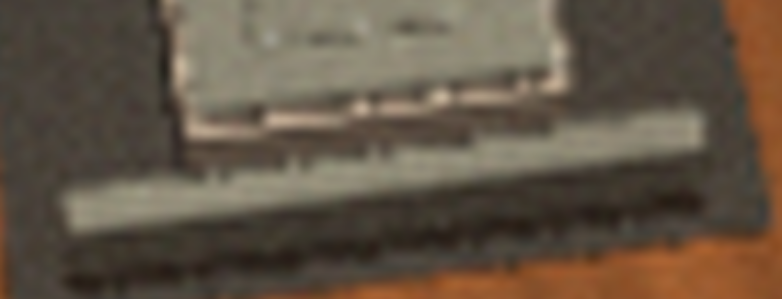

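The top and side views put the dish centre at about (90, −2) mm, square to the rail to within a pixel. I'll take one closer wrist look from above to confirm it's flush.

>>> drive_tool(
  plan=[
    {"offset": [0,3,-3.5],"delta_rot": [0,0,0],"jaw": 5.5},
    {"offset": [0,7,-5],"delta_rot": [0,0,0],"jaw": 5.5},
    {"offset": [0,11,-5],"delta_rot": [0,0,0],"jaw": 5.5},
    {"offset": [0,15,-5],"delta_rot": [0,0,0],"jaw": 5.5},
    {"offset": [0,19,-5],"delta_rot": [0,0,0],"jaw": 5.5},
    {"offset": [0,23,-5],"delta_rot": [0,0,0],"jaw": 5.5},
    {"offset": [0,27,-5],"delta_rot": [0,0,0],"jaw": 5.5},
    {"offset": [0,30,-5],"delta_rot": [0,0,0],"jaw": 5.5},
  ],
)

```text
time: 21.18
position: [0.4982, -0.1008, 0.2049]
tool_rot: [0.994, -0.107, -0.001, 0.001]
ft_force: [0.2, -0.4, -0.2]
grip_width: 0.055
```

>>> drive_tool(
  plan=[
    {"offset": [0,3,0],"delta_rot": [0,0,0],"jaw": 5.5},
    {"offset": [0,6,0],"delta_rot": [0,0,0],"jaw": 5.5},
    {"offset": [0,9,0],"delta_rot": [0,0,0],"jaw": 5.5},
    {"offset": [0,12,0],"delta_rot": [0,0,0],"jaw": 5.5},
    {"offset": [0,13,0],"delta_rot": [0,0,0],"jaw": 5.5},
    {"offset": [0,13,0],"delta_rot": [0,0,0],"jaw": 5.5},
    {"offset": [0,13,0],"delta_rot": [0,0,0],"jaw": 5.5},
    {"offset": [0,13,0],"delta_rot": [0,0,0],"jaw": 5.5},
  ],
)

```text
time: 21.85
position: [0.4726, -0.2225, 0.2047]
tool_rot: [0.994, -0.105, -0.001, -0.001]
ft_force: [-0.1, 0.1, -0.2]
grip_width: 0.0549
```

```bash
python3 look.py w20
```

```text
t 21.85 dock [ 0.19973503 -0.00474539] 0.20470980017567714 F [-0.1  0.1 -0.2]
```

View pics/w20.png

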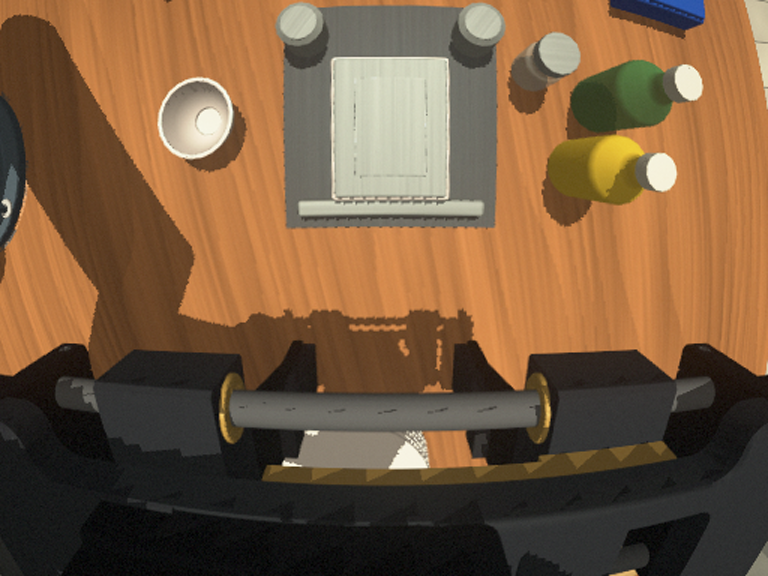

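The wrist view shows the dish's leading edge at row ~200 across its whole width, parallel to and touching the rail (row ~202). The posts are clear and the ramekin, salt and bottles are upright. Handing in.

```bash
python3 -c "
from h import *
print(get_obs()['time'],get_obs()['joint_velocities'].round(3)); print(hand_in())"
```

```text
21.9 [ 0.014 -0.001 -0.006 -0.001 -0.003 -0.002]
the job is handed in; nothing more can be done
None
```

The dish is home against the back rail, and I handed the job in at 21.9 s with the hand clear, about 0.2 m above the counter.

- **Squaring up:** I pushed on the dish's long side with two open fingertips. That turned it straight and centred it on the gap.
- **Through the gap:** I then pushed from behind, between the posts and on to the rail. The dish stopped there while the push force rose to about 21 N, and I backed straight off.

**Final checks:**
- The top and side views put the dish centre at dock x of about 90–91 mm and y of about −2 mm.
- A closer wrist view shows the leading edge even along the rail, with no visible gap.
- In the last pictures the salt, ramekin and bottles stand upright, and the salt and bottles are at the same place in the top view as before. I did not re-measure the fruit, wineglass or plates; the arm worked well away from them.

**Disagreements:**
- **Fingertip height:** the real fingertips sat about 27 mm above the reported TCP. My first sideways pass therefore went over the lid with no contact force seen and without moving the dish. I then lowered the hand, watching the force, and pushed at the right height.
- **Camera positions:** the wrist camera's dock x readings ran 5–9 mm off the top camera's. I judged the fit relative to the posts and rail instead.
- **Squareness:** angle readings from the low-resolution top and side views scattered by up to about 2°. For squareness I relied on the push force and the wrist view.

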